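# Free the griddle from under the arepa flattener and slide it onto the burner

### The job

The griddle pan is stacked between the chopping block and the wooden arepa flattener: take the flattener off first, slide the griddle off the block onto the free front burner, without lifting or tipping it, until it sits level and centred over the burner with its handle still towards the front, then stand the flattener back in the middle of the block, set down rather than dropped. Leave the pot on the rear burner, the saucers and the red clip undisturbed.

Things in the scene. Friction and masses are not known exactly. Their poses are not given: they have to be found in the camera images.
- burner (a point): centre of the free front burner of the gas hob, at the level of the top of its cast-iron pan support, 40 mm above the counter. Axes as hob. The support is a frame, outside 208 mm (x) by 236 mm (y), with four fingers pointing to the middle, all flush at one height. The rear burner, with the pot, is 215 mm away along +x
- block_top (a point): centre of the top face of the fixed wooden chopping block, 230 x 230 x 43 mm, sides along its x and y axes, top 43 mm above the counter (3 mm higher than the pan support). It stands against the left or the right side of the hob, 4 to 14 mm from its edge, almost parallel to it and level with the front burner
- mat_top (a point): centre of the top of a fixed flat blue-green silicone mat, 180 x 180 x 3 mm, empty, on the hob's other side, as far from the burner as the block is: a free spot to stand something on meanwhile
- pan: square nonstick griddle pan, black, dark red outside, loose, 0.6 to 0.95 kg, lying on the block. Origin: centre of its underside, z up. Outside 190 x 190 mm, upright walls 32 mm high, 4 mm thick; floor 4 mm thick. Handle along -x, 26 mm wide, to 246 mm from the centre, 15 to 31 mm up; centre of mass about 20 mm from the origin towards it. Starts with handle to the robot, turned up to 0.3 rad
- pan_handle (a point): middle of the pan's handle, 170 mm from the pan's origin along its -x, 23 mm above its underside
- press_center (a point): wooden arepa flattener (loose, 0.25 to 0.43 kg), on its upright axis half-way up, 46 mm above its underside; z up. Round: a flat disc of 120 mm diameter, 17 mm thick at the edge, with a turned handle on top, 30 mm thick at its neck and 38 mm (straight-sided) from 58 to 82 mm above the underside; 92 mm high in all. It starts standing on the pan's floor
- block: the fixed chopping block, origin at the centre of its underside, axes as block_top
- hob: fixed two-burner steel gas hob with black pan supports, a plate 510 mm deep (x), 290 mm wide (y), 8 mm thick. Origin on the counter under the centre of the front burner; x points to its rear, away from the robot, y to its left. Front edge (two control knobs, tops 33 mm above the counter) 180 mm from the origin along -x, side edges 145 mm along +y and -y
- press: the arepa flattener, origin at the centre of its underside
- pot: bystander: aluminium chocolate pot, 108 mm across, 120 mm high, loose, on the rear burner, its wooden handle standing out 94 mm from its axis along its own +y; origin at the centre of its underside, 40 mm above the counter
- saucer_low: bystander: the lower of two stacked white saucers of 150 mm diameter, 26 mm high together, on the counter beyond the mat; origin at the centre of its underside
- saucer_up: bystander: the upper saucer of the two; origin at the centre of its underside, 6 mm above that of the lower
- clip: bystander: red plastic clothespin-style spring clip, 80 x 25 x 15 mm, loose on the counter beyond the block; origin at the centre of its underside, x along its length
Mind the look-alikes: they are no part of the job. Of the things shaped like the press, the wooden one is meant.

How it is judged:
On the way, in this order (a step that is already met when the one before it is completed fails the run):
1. the flattener is lifted off the griddle while the griddle is still on the block (contact force between press and pan below 0.05 N and z of press_center in the frame of pan above 0.08 m and horizontal distance between pan and block_top below 0.05 m), for 0.1 s.
2. the griddle is on the pan support over the front burner, level, without the flattener in it (horizontal distance between pan and burner below 0.025 m and angle between pan's own z axis and vertical below 0.03 rad and z of pan in the frame of hob below 0.0425 m and contact force between press and pan below 0.05 N), for 0.2 s.
At the end, for the whole second after the job is handed in: Griddle level on the pan support, centre within 25 mm of the burner's, handle within about 45 degrees of the hob's front; flattener upright with its whole foot on the block, within 50 mm of its middle along each side; both at rest; pot, saucers and clip where they were (15 mm) (horizontal distance between pan and burner below 0.025 m and angle between pan's own z axis and vertical below 0.03 rad and z of pan in the frame of hob between 0.036 and 0.0425 m and x of pan_handle in the frame of hob below -0.12 m and x of press in the frame of block between -0.05 and 0.05 m and y of press in the frame of block between -0.05 and 0.05 m and z of press in the frame of block between 0.039 and 0.047 m and angle between press's own z axis and vertical below 0.05 rad and linear speed of each of press, pan below 0.01 m/s); the robot touches nothing.
It fails at once if the griddle is lifted (more than about 15 mm above the block's top) or tipped (more than about 9 degrees) instead of slid (height (world z) of pan above 0.058 m or angle between pan's own z axis and vertical above 0.16 rad).
It fails at once if the flattener is dropped: it falls freely, faster than 0.6 m/s (a fall of about 20 mm) (linear speed of press above 0.6 m/s and contact force between the fingers and press below 0.05 N).
It fails at once if the pot is shifted by more than 15 mm or tipped (distance of pot from where it was at the start of the episode above 0.015 m or angle between pot's own z axis and vertical above 0.15 rad).
It fails at once if the saucers are shifted by more than 15 mm (distance of any of saucer_low, saucer_up from where it was at the start of the episode above 0.015 m).
It fails at once if the red clip is shifted by more than 15 mm (distance of clip from where it was at the start of the episode above 0.015 m).
It also fails if it takes over 72 s, if anything falls off the work surface, if the arm or the gripper's body presses on something with over 40 N, if the wrist force passes 120 N, or if a joint passes its speed limit or range.

### The arm

A 7-joint arm with a two-finger parallel gripper is mounted at the origin on the work surface. World frame = base frame: x ahead of the robot, y to its left, z up, the work surface at z = 0. Lengths are in m, angles in rad, forces in N, time in s.
With the tool pointing down it reaches from about 0.425 to 0.875 m from the base axis. Payload 4.7 kg.
Tool frame: the origin (TCP) lies on the centre line of the jaws, within the pads' length; the fingertips stand 14 mm ahead of it and the grasp point (between the pads) lies 5 mm behind it; z points along the fingers, x is the direction in which the jaws open and shut, and the axes are right-handed (so a half turn about z gives the same grasp; the last joint's range is limited). The gripper opens to 87 mm and grips with 3 to 60 N. Pads are 19 mm wide; open, the fingers measure 117 mm over their backs; the gripper's body (75 mm by 190 mm) begins 51 mm behind the grasp point.
Start: joints at [1.272, 0.321, -0.07, 1.45, 0.023, 1.371, -0.057], TCP at [0.2, -0.618, 0.237] pointing down, gripper open.
Joint ranges: [-2.86, 2.86], [-0.3, 2.09], [-1.38, 1.24], [0.06, 2.45], [-1.56, 4.7], [0.09, 2.05], [-2.69, 2.69]. Speed limits (rad/s): [2.57, 2.57, 3.14, 3.14, 3.14, 3.14, 3.14].

### API

Orientations are given as a rotation vector (axis times angle).
In Python, from bench import ctrl gives the robot as it stands.
- The arm moves only by the tool drive_tool, never from a script. Its argument "rows" is a list that holds one entry, the list of rows, each a list of 5 numbers: the shift along the tool's x, y, z scaled (see below), then the turn about the tool's z scaled (see below), then the closure in counts, from 0 (fully open) to 255 (shut). In form: [[[dx, dy, dz, spin, jaw], ...]]. A call has 1 to 20 rows; each row is the pose to reach, as a shift and turn from the pose commanded when the call began, along the tool's axes at that moment, turning the shorter way round; what a row does not reach only later rows make up. The controller multiplies each number of a shift by 300 mm and each number of a turn by pi rad. A row lasts 1/8 s, in which the tool goes at most 62.5 mm and 10.7 degrees, less where a joint would pass 70% of its speed; a pose out of reach is approached as far as the arm can. A call with a number of a shift or a turn outside -1 to 1 is refused whole. A call with a gripper value outside its range is refused whole. The fingers move at their own pace and stop on an object; "grip_force" is the grip in N (left out, the last holds). Time passes only in rows, so rows that repeat a pose let the fingers close. It gives the time, the measured TCP pose, the force and the opening at its end, in the units of the state.
- ctrl.get_state(): the state, without advancing time (a new reading comes with each control period).
- ctrl.get_image(name): name is "side" or "top"; returns a dict with "img" (384x512x3 uint8, blue, green, red), "camera_matrix" (3x3 intrinsics, pixels), "k1" (the pictures are not rectified: a ray, as slopes to the right and down, at radius r is drawn at 1 + k1 r^2 times it, then the intrinsics apply), "R" (3x3) and "t" (3): a world point X has camera coordinates R X + t. Camera axes: x right, y down, z forward; pixel columns grow to the right and rows downward; lengths in m; the calibration is good to about 2 mm. A picture is of the moment at which its call begins. There is no depth.
- ctrl.close_job(): hands the job in, once; it reports no verdict.
The state is a dict: "time": time; "joint_positions": joint angles; "qd": joint speeds; "joint_torque": joint torques, N m; "position": TCP position; "tool_rot": TCP orientation; "ft_force": force on the tool from outside, world axes, zero at the start; "torque": the same for the moment, N m; "grip_width": opening from 0.0 (shut) to 1.0 (fully open).
Only numpy, scipy, OpenCV 4.12 (cv2) and the standard library are available. Lean on these libraries where they do the work, as an engineer would, in place of code of your own. Each camera call takes 0.05 s, during which the arm holds its last target.

## Working session

There is one attempt and no reset: what is moved stays moved. The work goes in short steps, Python scripts to look and compute and a tool call to move; the robot and the scene stay as the last step left them, time stands still between calls to the robot, and variables do not carry over. Pictures are saved under pics/ and viewed, and the job is handed in when it is done.

Besides the shell and the picture viewer there is one more tool, called after "Request:" in YAML: its name, and indented under it one key for each argument. drive_tool: Moves the arm, as the interface text tells. Its arguments: {"type":"object","properties":{"rows":{"type":"array"},"grip_force":{"type":"number"}},"required":["rows"]}

```bash
mkdir -p pics; ls
python3 - <<'E'
from bench import ctrl
import cv2,numpy as np
s=ctrl.get_state()
for k,v in s.items(): print(k,np.round(v,4))
for n in("top","side"):
    d=ctrl.get_image(n); cv2.imwrite(f"pics/{n}0.png",d["img"])
    print(n,d["camera_matrix"],d["k1"],np.round(d["R"],4),d["t"])
E
```

```text
pics
time 0.0
joint_positions [ 1.2721  0.3218 -0.0701  1.4517  0.0226  1.3708 -0.0569]
qd [ 0.0005 -0.0005  0.0021  0.0014 -0.0019  0.0003  0.0009]
joint_torque [-6.00000e-04 -4.91287e+01 -4.04300e-01 -3.12527e+01 -6.40000e-02
  4.38000e-02  2.00000e-04]
position [ 0.1998 -0.618   0.2354]
tool_rot [-2.5395  1.8476  0.0026]
ft_force [ 0.2001 -0.8842  0.1873]
torque [ 0.022  -0.0084  0.016 ]
grip_width 0.9983
top [[475.95416961   0.         252.65727796]
 [  0.         475.95416961 190.10353564]
 [  0.           0.           1.        ]] -0.08770377539160472 [[-0.0052 -1.      0.0022]
 [-0.9729  0.0046 -0.2311]
 [ 0.231  -0.0034 -0.9729]] [-0.08448147  0.56330919  1.54815026]
side [[407.35686951   0.         253.63987575]
 [  0.         407.35686951 191.58827411]
 [  0.           0.           1.        ]] 0.02685331152953865 [[ 0.9964 -0.0825  0.0217]
 [-0.0381 -0.6576 -0.7524]
 [ 0.0763  0.7488 -0.6583]] [-0.53986329  0.02825028  1.14309963]
```

View pics/top0.png

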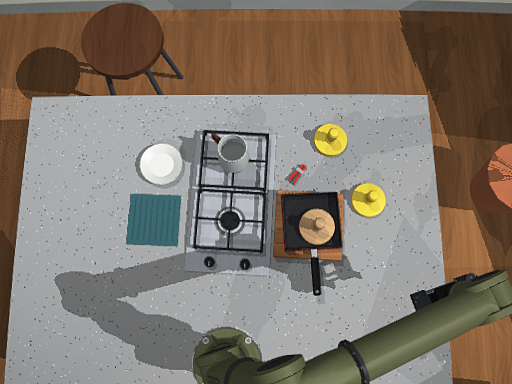

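View pics/side0.png

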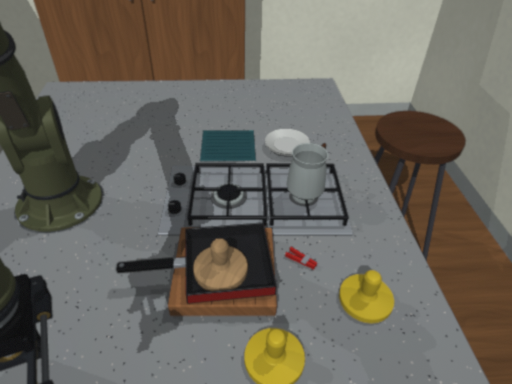

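The top view shows the hob in the middle with the pot on its rear burner at (233,152). The block, with the pan and wooden flattener, is on the right at about (310,224). The mat is on the left at (154,220), with the saucers at (161,164) and the clip at (297,174).

Press-shaped candidates in the top view are the wooden one at (318,227) and the yellow ones at (331,139) and (369,200). The wooden one standing in the pan fits the description. I'll confirm it in a crop.

```bash
cat > h.py <<'E'
import cv2,numpy as np
from bench import ctrl
def undist(d,px):
    px=np.asarray(px,float).reshape(-1,1,2)
    D=np.array([d["k1"],0,0,0,0.])
    return cv2.undistortPoints(px,d["camera_matrix"],D,None,None,None) .reshape(-1,2)
def ray(d,px):
    u=undist(d,px); v=np.c_[u,np.ones(len(u))]@d["R"]  # R^T v
    return -d["R"].T@d["t"], v
def plane(d,px,z):
    c,v=ray(d,px); return c+v*((z-c[2])/v[:,2])[:,None]
def proj(d,X):
    X=np.asarray(X,float).reshape(-1,3)
    r,_=cv2.Rodrigues(d["R"]); p,_=cv2.projectPoints(X,r,np.asarray(d["t"],float),d["camera_matrix"],np.array([d["k1"],0,0,0,0.])); return p.reshape(-1,2)
def tri(d1,p1,d2,p2):
    a=undist(d1,p1).T;b=undist(d2,p2).T
    X=cv2.triangulatePoints(np.c_[d1["R"],d1["t"]],np.c_[d2["R"],d2["t"]],a,b); return (X[:3]/X[3]).T
def crop(img,x0,y0,x1,y1,s,fn):
    cv2.imwrite(fn,cv2.resize(img[y0:y1,x0:x1],None,fx=s,fy=s,interpolation=cv2.INTER_CUBIC))
E
python3 - <<'E'
from h import *
a=ctrl.get_image("top")["img"];b=ctrl.get_image("side")["img"]
crop(a,180,120,355,305,3,"pics/ct.png"); crop(b,110,130,360,330,3,"pics/cs.png")
E
```

```text
(no output)
```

View pics/ct.png

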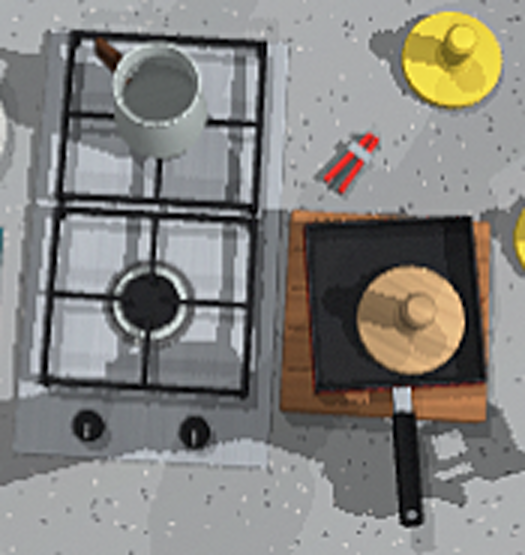

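View pics/cs.png

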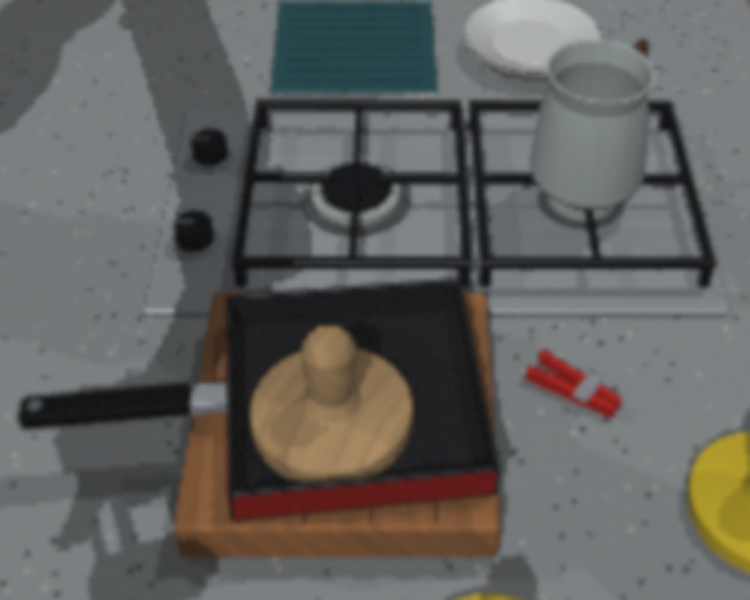

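The crop confirms it: the wooden flattener is at crop (411,319), which is top (317,226), inside the pan. Next I'll measure.

Run:
```python
from h import *
np.set_printoptions(precision=4,suppress=True)
T=ctrl.get_image("top");S=ctrl.get_image("side")
ct=lambda p:np.array([180,120])+np.asarray(p,float)/3-0.33
cs=lambda p:np.array([110,130])+np.asarray(p,float)/3-0.33
# masks
hsv=cv2.cvtColor(T["img"],cv2.COLOR_BGR2HSV)
def show(n,X): print(n,X.mean(0),"\n",X, "\n edge ang",[round(float(np.arctan2(*(X[(i+1)%len(X)]-X[i])[[1,0]])),3) for i in range(len(X))], "len",[round(float(np.linalg.norm(X[(i+1)%len(X)]-X[i])),4) for i in range(len(X))])
show("pan T",plane(T,ct([(306,224),(471,217),(487,384),(316,391)]),0.075))
show("pan S",plane(S,cs([(229,298),(462,283),(496,474),(233,494)]),0.075))
show("block T",plane(T,ct([(293,211),(490,222),(487,420),(281,411)]),0.043))
show("block S front",plane(S,cs([(216,294),(487,293),(499,528),(178,528)]),0.043))
show("frame T",plane(T,ct([(55,207),(259,211),(249,394),(41,384)]),0.04))
show("frame S",plane(S,cs([(256,101),(465,101),(470,264),(235,264)]),0.04))
show("frameR T",plane(T,ct([(70,31),(267,42),(258,211),(55,207)]),0.04))
print("burner T",plane(T,ct([(150,300)]),0.04),"S",plane(S,cs([(357,178)]),0.04))
print("disc T",plane(T,ct([(411,319)]),0.064),"S",plane(S,cs([(332,412)]),0.064))
print("knob tri",tri(T,ct([(419,306)]),S,cs([(329,342)])))
print("handle end tri",tri(T,ct([(411,518)]),S,cs([(28,412)])))
print("handle root T", plane(T,ct([(402,388)]),0.07))
# mat
m=cv2.inRange(hsv,(80,80,30),(105,255,140)); 
n,l,st,c=cv2.connectedComponentsWithStats(m); i=1+np.argmax(st[1:,4]); print("mat px",c[i],st[i])
cn=max(cv2.findContours((l==i).astype(np.uint8),0,1)[0],key=cv2.contourArea); box=cv2.boxPoints(cv2.minAreaRect(cn)); show("mat",plane(T,box,0.003))
```

```text
pan T [ 0.4553 -0.2822  0.075 ] 
 [[ 0.5457 -0.1848  0.075 ]
 [ 0.5528 -0.3711  0.075 ]
 [ 0.3645 -0.3805  0.075 ]
 [ 0.3583 -0.1923  0.075 ]] 
 edge ang [-1.532, -3.092, 1.604, 0.04] len [0.1864, 0.1886, 0.1883, 0.1875]
pan S [ 0.4591 -0.2894  0.075 ] 
 [[ 0.3619 -0.1994  0.075 ]
 [ 0.5486 -0.1944  0.075 ]
 [ 0.5535 -0.3798  0.075 ]
 [ 0.3724 -0.3838  0.075 ]] 
 edge ang [0.027, -1.544, -3.12, 1.628] len [0.1868, 0.1855, 0.1812, 0.1847]
block T [ 0.4475 -0.2778  0.043 ] 
 [[ 0.5683 -0.1723  0.043 ]
 [ 0.5543 -0.3988  0.043 ]
 [ 0.3279 -0.3848  0.043 ]
 [ 0.3397 -0.1552  0.043 ]] 
 edge ang [-1.633, 3.08, 1.519, -0.075] len [0.2269, 0.2268, 0.23, 0.2292]
block S front [ 0.4516 -0.2821  0.043 ] 
 [[ 0.3469 -0.1634  0.043 ]
 [ 0.5727 -0.1763  0.043 ]
 [ 0.5547 -0.4021  0.043 ]
 [ 0.3321 -0.3866  0.043 ]] 
 edge ang [-0.057, -1.651, 3.072, 1.505] len [0.2262, 0.2265, 0.2231, 0.2236]
frame T [ 0.4687 -0.0097  0.04  ] 
 [[ 0.575   0.1013  0.04  ]
 [ 0.5692 -0.1334  0.04  ]
 [ 0.3592 -0.1198  0.04  ]
 [ 0.3712  0.1129  0.04  ]] 
 edge ang [-1.596, 3.077, 1.519, -0.057] len [0.2348, 0.2105,
[... 274 characters left out ...]
 
 [[ 0.7899  0.0884  0.04  ]
 [ 0.7749 -0.1453  0.04  ]
 [ 0.5692 -0.1322  0.04  ]
 [ 0.575   0.1013  0.04  ]] 
 edge ang [-1.635, 3.078, 1.546, -0.06] len [0.2342, 0.2061, 0.2337, 0.2153]
burner T [[ 0.4661 -0.0087  0.04  ]] S [[ 0.4694 -0.019   0.04  ]]
disc T [[ 0.439  -0.3007  0.064 ]] S [[ 0.4408 -0.3096  0.064 ]]
knob tri [[ 0.4417 -0.3005  0.1311]]
handle end tri [[ 0.2202 -0.2939  0.0634]]
handle root T [[ 0.3615 -0.2873  0.07  ]]
mat px [153.371  219.6199] [ 126  194   55   52 2539]
mat [0.4752 0.2608 0.003 ] 
 [[0.3912 0.3525 0.003 ]
 [0.573  0.3487 0.003 ]
 [0.5585 0.167  0.003 ]
 [0.3781 0.175  0.003 ]] 
 edge ang [-0.021, -1.65, 3.097, 1.497] len [0.1818, 0.1823, 0.1806, 0.178]
```

Run:
```python
from h import *
np.set_printoptions(precision=4,suppress=True)
T=ctrl.get_image("top");S=ctrl.get_image("side")
def mat(d):
    hsv=cv2.cvtColor(d["img"],cv2.COLOR_BGR2HSV); m=cv2.inRange(hsv,(80,80,30),(105,255,140))
    n,l,st,c=cv2.connectedComponentsWithStats(m); i=1+np.argmax(st[1:,4])
    cn=max(cv2.findContours((l==i).astype(np.uint8),0,1)[0],key=cv2.contourArea)
    h=cv2.approxPolyDP(cv2.convexHull(cn),4,True).reshape(-1,2); return c[i],h
for n,d in(("T",T),("S",S)):
    c,h=mat(d); X=plane(d,h,0.003); print(n,c,plane(d,[c],.003),h.tolist(),X,X.mean(0))
def yel(d):
    hsv=cv2.cvtColor(d["img"],cv2.COLOR_BGR2HSV); m=cv2.inRange(hsv,(22,120,60),(35,255,255))
    n,l,st,c=cv2.connectedComponentsWithStats(m); return [(c[i],st[i][4]) for i in range(1,n) if st[i][4]>100]
print(yel(T),yel(S))
# reproject self-test
p=proj(S,[[.45,-.28,.07]]);print(p,plane(S,p,.07))
# TCP projection
P=ctrl.get_state()["position"]; print(proj(T,P),proj(S,P))
crop(T["img"],390,250,512,384,4,"pics/gt.png"); crop(S["img"],0,200,120,384,4,"pics/gs.png")
```

```text
T [153.371  219.6199] [[0.4736 0.2595 0.003 ]] [[132, 194], [180, 196], [176, 245], [126, 243]] [[0.5657 0.3396 0.003 ]
 [0.5577 0.1686 0.003 ]
 [0.3848 0.1775 0.003 ]
 [0.3918 0.3517 0.003 ]] [0.475  0.2594 0.003 ]
S [227.5298 145.6054] [[0.4746 0.2456 0.003 ]] [[252, 131], [254, 159], [201, 160], [204, 131]] [[0.5634 0.3305 0.003 ]
 [0.5567 0.1664 0.003 ]
 [0.3876 0.1701 0.003 ]
 [0.3957 0.3386 0.003 ]] [0.4758 0.2514 0.003 ]
[(array([329.9476, 139.5333]), np.int32(840)), (array([367.7506, 199.6386]), np.int32(902))] [(array([366.2952, 297.1038]), np.int32(2158)), (array([273.9594, 356.9793]), np.int32(2808))]
[[224.053  254.6561]] [[ 0.45 -0.28  0.07]]
[[435.1348 296.5933]] [[ 36.0368 382.3676]]
```

View pics/gt.png

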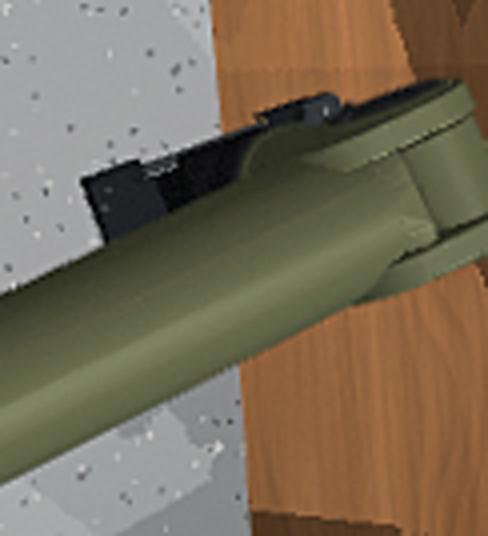

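View pics/gs.png

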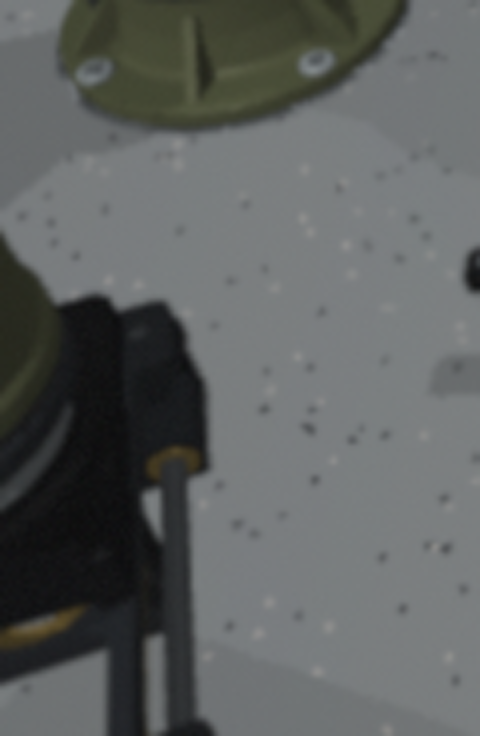

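```bash
cat >> h.py <<'E'
from scipy.spatial.transform import Rotation as Ro
def plan(targ,jaw=None,pos=None,rv=None):
    """shift numbers to reach targ (x,y,z) with jaw line at world angle jaw (mod pi)"""
    s=ctrl.get_state(); p=np.array(s["position"] if pos is None else pos); R=Ro.from_rotvec(s["tool_rot"] if rv is None else rv).as_matrix()
    d=R.T@(np.array(targ)-p)/0.3
    cur=np.arctan2(R[1,0],R[0,0]); sp=0
    if jaw is not None:
        dl=(jaw-cur+np.pi/2)%np.pi-np.pi/2; sp=-dl/np.pi   # tool z down: +spin turns yaw negative
    print("pos",np.round(p,4),"R",np.round(R,3).tolist(),"jaw deg",round(np.degrees(cur),1),"q7",round(s["joint_positions"][6],2),"t",round(s["time"],2),"F",np.round(s["ft_force"],2),"g",round(s["grip_width"],3))
    print("shift",np.round(d,4),"spin",round(sp,4))
E
python3 - <<'E'
from h import *
plan([.44,-.302,.22],np.pi/2+.03)
T=ctrl.get_image("top");print(plane(T,[[367.7,199.6],[330,139.5]],.02))
E
```

```text
pos [ 0.2    -0.6184  0.2364] R [[0.308, -0.951, -0.0], [-0.951, -0.308, 0.0], [-0.0, 0.0, -1.0]] jaw deg -72.1 q7 -0.06 t 0.4 F [ 0.17 -0.15  1.47] g 1.0
shift [-0.7573 -1.0859  0.0549] spin 0.09
[[ 0.53782893 -0.48928528  0.02      ]
 [ 0.75950276 -0.36646514  0.02      ]]
```

Request:
drive_tool:
  rows:
    - [[-0.3, -0.43, 0, 0.04, 0], [-0.6, -0.86, 0, 0.09, 0], [-0.6, -0.86, 0, 0.09, 0], [-0.6, -0.86, 0, 0.09, 0], [-0.6, -0.86, 0, 0.09, 0], [-0.6, -0.86, 0, 0.09, 0], [-0.6, -0.86, 0, 0.09, 0]]

```text
time: 1.32
position: [0.39, -0.3681, 0.2368]
tool_rot: [2.255, -2.186, 0.001]
ft_force: [0.1, 0.4, -0.0]
grip_width: 1.003
```

Run:
```python
from h import *
plan([.44,-.302,.20],np.pi/2+.03)
T=ctrl.get_image("top");S=ctrl.get_image("side")
P=np.array(ctrl.get_state()["position"]); print(proj(T,P),proj(S,P))
cv2.imwrite("pics/t1.png",T["img"])
crop(S["img"],40,60,360,330,2.4,"pics/s1.png")
```

```text
pos [ 0.39   -0.3681  0.2368] R [[0.031, -1.0, -0.0], [-1.0, -0.031, -0.001], [0.001, 0.0, -1.0]] jaw deg -88.2 q7 -0.85 t 1.32 F [ 0.09  0.39 -0.04] g 1.003
shift [-0.2151 -0.1735  0.1223] spin 0.0002
[[347.93705781 233.3415808 ]] [[189.35230183 234.7162341 ]]
```

View pics/s1.png

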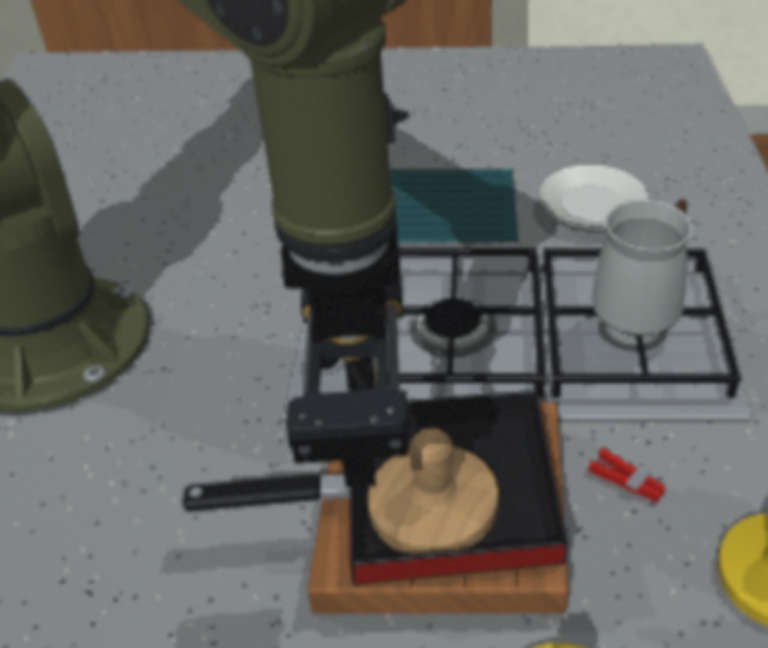

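View pics/t1.png

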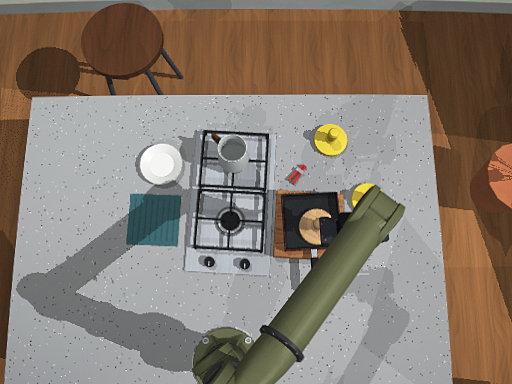

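Run:
```python
from h import *
np.set_printoptions(precision=1,suppress=True)
S=ctrl.get_image("side");T=ctrl.get_image("top")
P=np.array(ctrl.get_state()["position"])
pts=[[.39-.0375,P[1]-.095,P[2]+.056],[.39+.0375,P[1]-.095,P[2]+.056]]+[[.39+s*.0095,P[1]+b,P[2]-.014] for b in(-.0585,-.0435,.0435,.0585) for s in(-1,1)]
p=proj(S,pts);print(p)
im=cv2.resize(S["img"][170:290,130:270],None,fx=5,fy=5,interpolation=cv2.INTER_CUBIC)
im=cv2.convertScaleAbs(im,alpha=1.6,beta=30)
for q in p: cv2.circle(im,tuple(int(v) for v in ((q-[130,170])*5+2.5)),4,(0,0,255),1)
cv2.imwrite("pics/fs.png",im)
p=proj(T,pts)
im=cv2.resize(T["img"][170:290,300:440],None,fx=5,fy=5,interpolation=cv2.INTER_CUBIC);im=cv2.convertScaleAbs(im,alpha=1.6,beta=30)
for q in p: cv2.circle(im,tuple(int(v) for v in ((q-[300,170])*5+2.5)),4,(0,0,255),1)
cv2.imwrite("pics/ft.png",im)
```

```text
[[160.3 256.5]
 [209.2 254. ]
 [183.9 265.5]
 [194.9 264.9]
 [184.3 258.7]
 [195.2 258.1]
 [186.3 223.2]
 [196.3 222.8]
 [186.7 217.7]
 [196.5 217.3]]
```

View pics/fs.png

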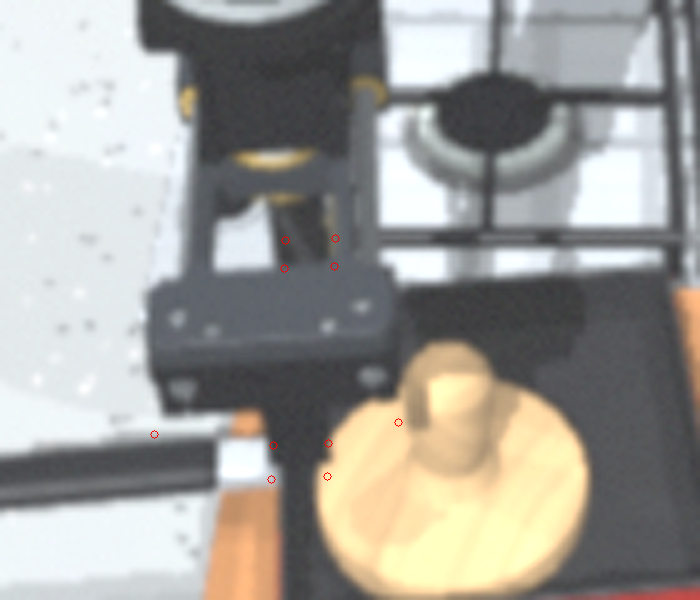

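View pics/ft.png

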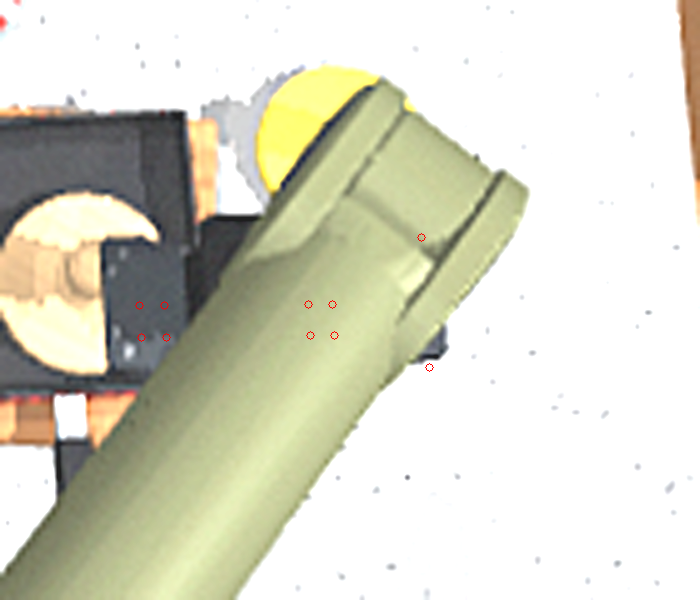

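Run:
```python
from h import *
S=ctrl.get_image("side")
im=cv2.resize(S["img"][230:290,160:220],None,fx=10,fy=10,interpolation=cv2.INTER_CUBIC)
im=np.clip(im.astype(float)*4,0,255).astype(np.uint8)
cv2.imwrite("pics/fs2.png",im)
```

```text
(no output)
```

View pics/fs2.png

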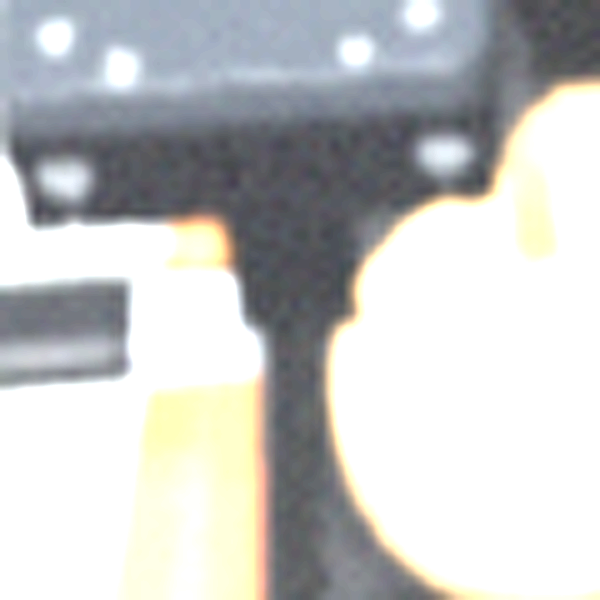

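Request:
drive_tool:
  rows:
    - [[-0.1, -0.085, 0, 0, 0], [-0.208, -0.175, 0, 0, 0], [-0.208, -0.175, 0, 0, 0], [-0.208, -0.175, 0.12, 0, 0], [-0.208, -0.175, 0.24, 0, 0], [-0.208, -0.175, 0.34, 0, 0], [-0.208, -0.175, 0.416, 0, 0], [-0.208, -0.175, 0.416, 0, 0]]
  grip_force: 20

```text
time: 2.58
position: [0.4385, -0.3044, 0.1099]
tool_rot: [2.251, -2.189, -0.007]
ft_force: [0.6, -0.1, -0.3]
grip_width: 1.0
```

Run:
```python
from h import *
plan([.4405,-.304,.112],np.pi/2+.03)
S=ctrl.get_image("side")
crop(S["img"],110,120,310,300,4,"pics/s2.png")
```

```text
pos [ 0.4385 -0.3044  0.1099] R [[0.028, -1.0, -0.004], [-1.0, -0.028, 0.002], [-0.002, 0.004, -1.0]] jaw deg -88.4 q7 -1.04 t 2.58 F [ 0.62 -0.09 -0.29] g 1.0
shift [-0.0011 -0.0067 -0.0071] spin -0.0007
```

View pics/s2.png

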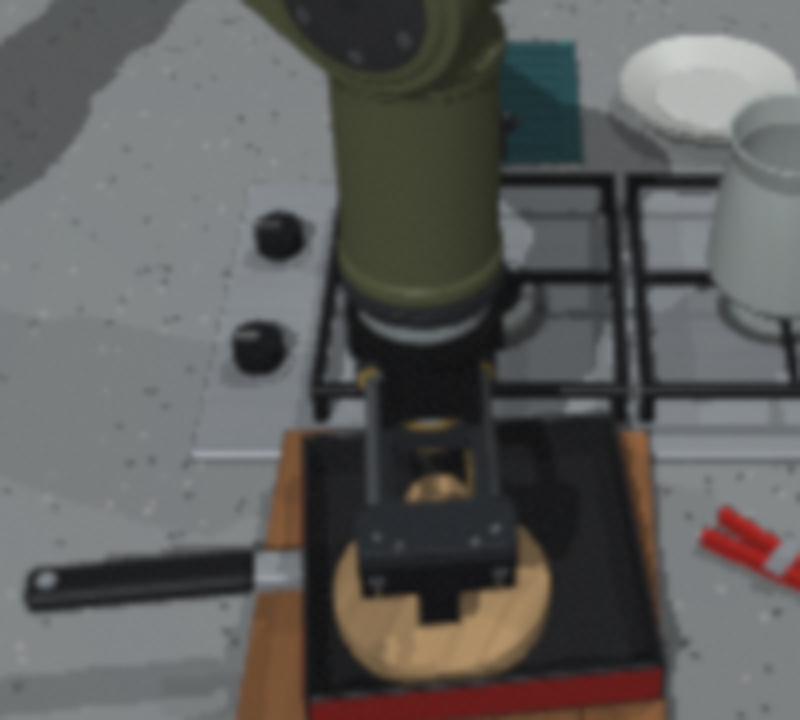

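The side view shows the knob between the jaws: its top is at crop (437,487) and the near finger is at (440,600). I'll close on it.

Request:
drive_tool:
  rows:
    - [[0, 0, 0, 0, 80], [0, 0, 0, 0, 110], [0, 0, 0, 0, 140], [0, 0, 0, 0, 180], [0, 0, 0, 0, 180], [0, 0, 0, 0, 180], [0, 0, 0, 0, 180], [0, 0, 0, 0, 180]]
  grip_force: 20

```text
time: 3.62
position: [0.4407, -0.3033, 0.1117]
tool_rot: [-2.255, 2.187, 0.001]
ft_force: [-1.2, 3.0, 1.6]
grip_width: 0.424
```

Run:
```python
from h import *
plan([.4405,-.304,.14],np.pi/2+.03)
```

```text
pos [ 0.4407 -0.3033  0.1117] R [[0.03, -1.0, -0.0], [-1.0, -0.03, 0.001], [-0.001, 0.0, -1.0]] jaw deg -88.3 q7 -1.04 t 3.62 F [-1.22  2.99  1.65] g 0.424
shift [ 0.0023  0.0008 -0.0942] spin 0.0001
```

Request:
drive_tool:
  rows:
    - [[0, 0, -0.02, 0, 180], [0, 0, -0.06, 0, 180], [0, 0, -0.13, 0, 180], [0, 0, -0.22, 0, 180], [0, 0, -0.32, 0, 180], [0, 0, -0.32, 0, 180], [0, 0, -0.32, 0, 180]]

```text
time: 4.5
position: [0.44, -0.3037, 0.2068]
tool_rot: [2.254, -2.188, -0.002]
ft_force: [0.5, -0.1, -4.4]
grip_width: 0.427
```

Run:
```python
from h import *
plan([.474,.258,.21],np.pi/2+.03)
S=ctrl.get_image("side");T=ctrl.get_image("top")
crop(S["img"],110,120,310,300,4,"pics/s3.png")
crop(T["img"],250,150,400,300,4,"pics/t3.png")
```

```text
pos [ 0.44   -0.3037  0.2068] R [[0.03, -1.0, -0.001], [-1.0, -0.03, 0.001], [-0.001, 0.001, -1.0]] jaw deg -88.3 q7 -1.02 t 4.5 F [ 0.49 -0.15 -4.36] g 0.427
shift [-1.8682 -0.1691 -0.01  ] spin -0.0
```

View pics/s3.png

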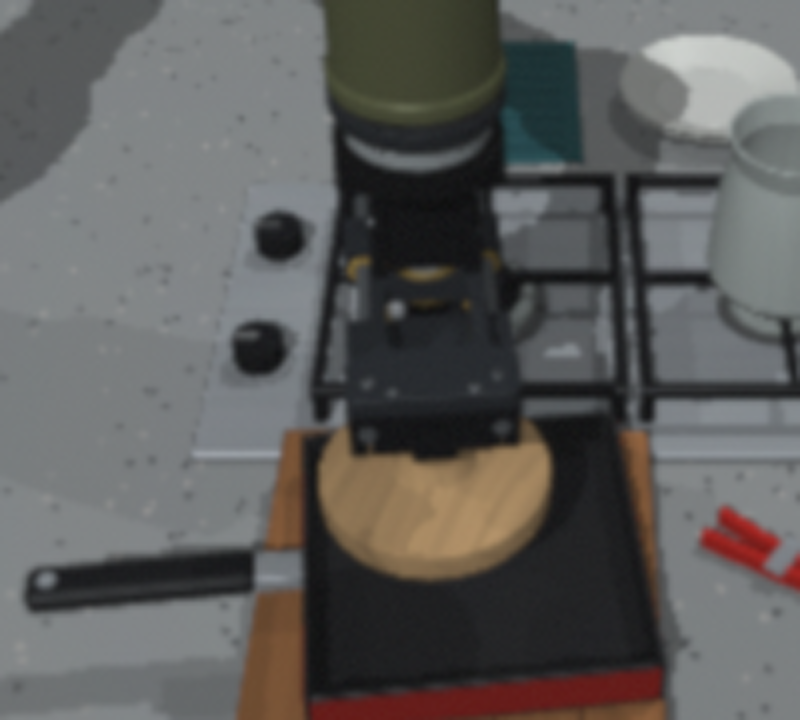

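View pics/t3.png

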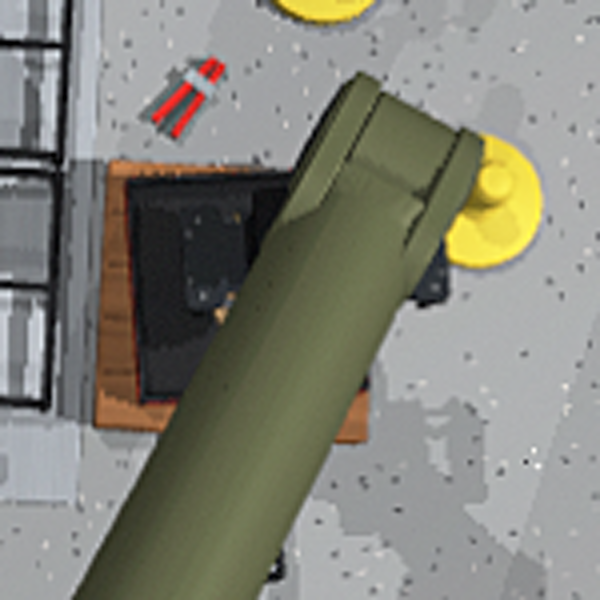

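Run:
```python
from h import *
np.set_printoptions(precision=1,suppress=True)
S=ctrl.get_image("side")
a=np.linspace(0,2*np.pi,180)
for z in(.142,.159):
    p=proj(S,np.c_[.44+.06*np.cos(a),-.3037+.06*np.sin(a),0*a+z]); p=(p-[110,120])*4+1.5
    print(z,"L",p[:,0].min(),"R",p[:,0].max(),"bot",p[:,1].max())
```

```text
0.142 L 320.9028146539665 R 550.6598020355035 bot 577.3959137515822
0.159 L 318.23087857023097 R 551.0363817974632 bot 555.318817189273
```

The press is held: the disc in the side crop spans 318–552, with its bottom at 578. That matches the side camera's projection at the TCP, so I'll trust the side camera, since the top view reads about 7 mm more in y. Next is carrying it to the mat.

Request:
drive_tool:
  rows:
    - [[-0.06, 0, 0, 0, 180], [-0.18, -0.01, 0, 0, 180], [-0.32, -0.02, 0, 0, 180], [-0.46, -0.035, 0, 0, 180], [-0.6, -0.05, 0, 0, 180], [-0.74, -0.065, 0, 0, 180], [-0.87, -0.08, 0, 0, 180], [-0.93, -0.085, 0, 0, 180], [-0.93, -0.085, 0, 0, 180]]

```text
time: 5.78
position: [0.4572, -0.0217, 0.2075]
tool_rot: [2.259, -2.182, -0.0]
ft_force: [0.4, -0.9, -3.5]
grip_width: 0.421
```

Request:
drive_tool:
  rows:
    - [[-0.06, 0, 0, 0, 180], [-0.18, -0.01, 0, 0, 180], [-0.32, -0.02, 0, 0, 180], [-0.46, -0.035, 0, 0, 180], [-0.6, -0.05, 0, 0, 180], [-0.74, -0.065, 0, 0, 180], [-0.87, -0.08, 0, 0, 180], [-0.92, -0.085, 0, 0, 180], [-0.92, -0.085, 0.05, 0, 180], [-0.92, -0.085, 0.15, 0, 180], [-0.92, -0.085, 0.25, 0, 180], [-0.92, -0.085, 0.34, 0, 180], [-0.92, -0.085, 0.4, 0, 180], [-0.92, -0.085, 0.4, 0, 180]]

```text
time: 7.52
position: [0.4739, 0.2509, 0.086]
tool_rot: [2.251, -2.187, -0.002]
ft_force: [0.6, -0.7, -2.7]
grip_width: 0.425
```

Run:
```python
from h import *
plan([.475,.251,.0685],np.pi/2+.03)
S=ctrl.get_image("side");T=ctrl.get_image("top")
crop(S["img"],150,40,370,220,3.6,"pics/s4.png")
crop(T["img"],100,150,260,290,4,"pics/t4.png")
```

```text
pos [0.4739 0.2509 0.086 ] R [[0.029, -1.0, -0.003], [-1.0, -0.029, -0.002], [0.002, 0.003, -1.0]] jaw deg -88.3 q7 -2.29 t 7.53 F [ 0.6  -0.66 -2.71] g 0.425
shift [-0.0004 -0.0037  0.0584] spin -0.0004
```

View pics/s4.png

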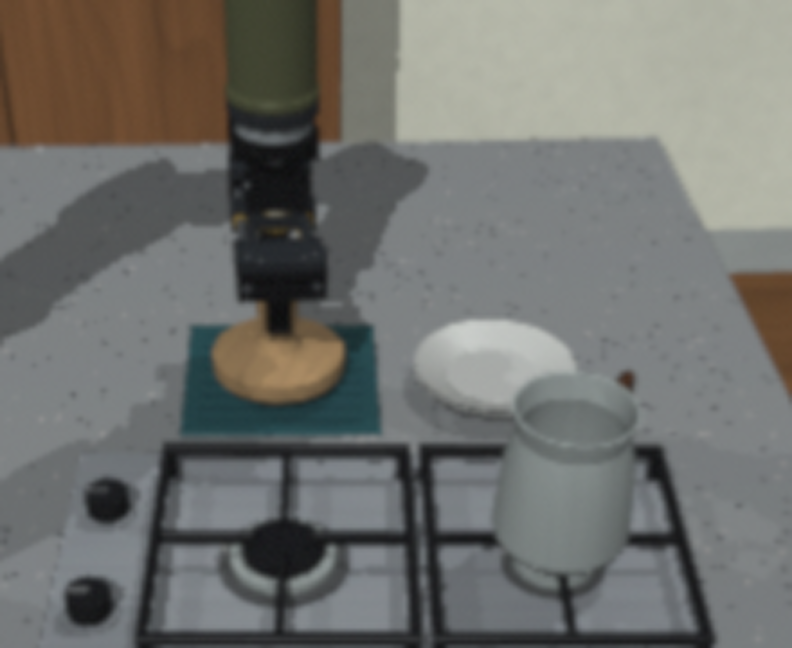

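View pics/t4.png

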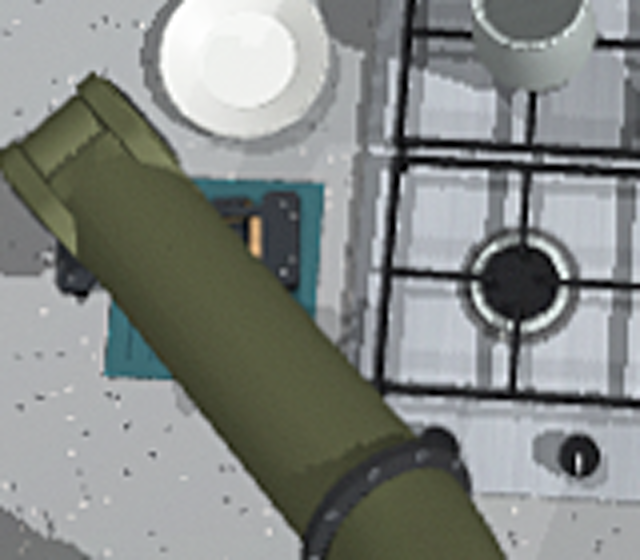

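Request:
drive_tool:
  rows:
    - [[0, 0, 0.02, 0, 180], [0, 0, 0.04, 0, 180], [0, 0, 0.055, 0, 180], [0, 0, 0.06, 0, 180], [0, 0, 0.06, 0, 180]]

```text
time: 8.25
position: [0.4749, 0.2524, 0.0696]
tool_rot: [2.255, -2.188, -0.0]
ft_force: [0.2, 0.1, -3.6]
grip_width: 0.426
```

Request:
drive_tool:
  rows:
    - [[0, 0, 0.003, 0, 180], [0, 0, 0.006, 0, 180], [0, 0, 0.008, 0, 180], [0, 0, 0.008, 0, 180]]

```text
time: 8.75
position: [0.4752, 0.2523, 0.0678]
tool_rot: [2.254, -2.188, 0.001]
ft_force: [-1.4, -1.3, 2.3]
grip_width: 0.427
```

Contact: the vertical force changed from -3.6 to +2.3 N. I'll open gently and rise.

Request:
drive_tool:
  rows:
    - [[0, 0, 0, 0, 120], [0, 0, 0, 0, 80], [0, 0, 0, 0, 40], [0, 0, 0, 0, 0], [0, 0, 0, 0, 0], [0, 0, -0.1, 0, 0], [0, 0, -0.25, 0, 0], [0, 0, -0.4, 0, 0], [0, 0, -0.5, 0, 0], [0, 0, -0.5, 0, 0]]

```text
time: 10.0
position: [0.4763, 0.2533, 0.2198]
tool_rot: [-2.251, 2.185, -0.004]
ft_force: [-0.9, 0.4, -0.9]
grip_width: 1.005
```

Run:
```python
from h import *
plan([.475,.251,.0685],np.pi/2+.03)
S=ctrl.get_image("side");T=ctrl.get_image("top")
crop(S["img"],90,60,360,320,2.3,"pics/s5.png")
crop(T["img"],100,120,360,310,3,"pics/t5.png")
```

```text
pos [0.4763 0.2533 0.2198] R [[0.03, -1.0, 0.005], [-1.0, -0.03, 0.001], [-0.001, -0.005, -1.0]] jaw deg -88.3 q7 -2.19 t 10.0 F [-0.9   0.41 -0.9 ] g 1.005
shift [0.0082 0.007  0.5044] spin -0.0
```

View pics/s5.png

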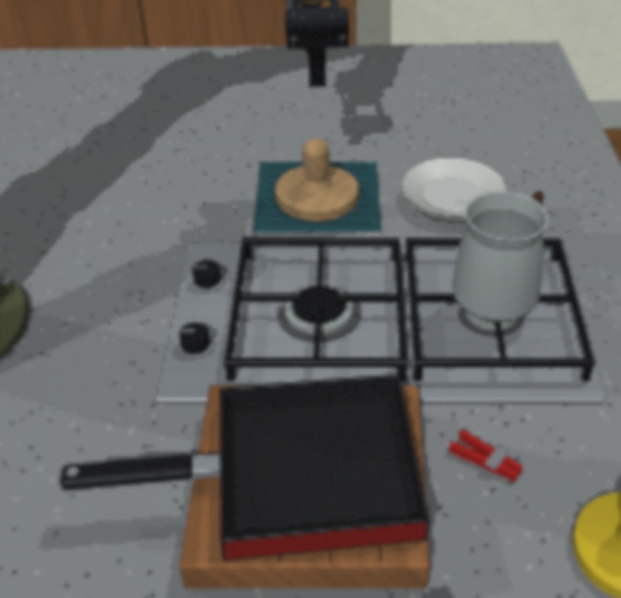

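View pics/t5.png

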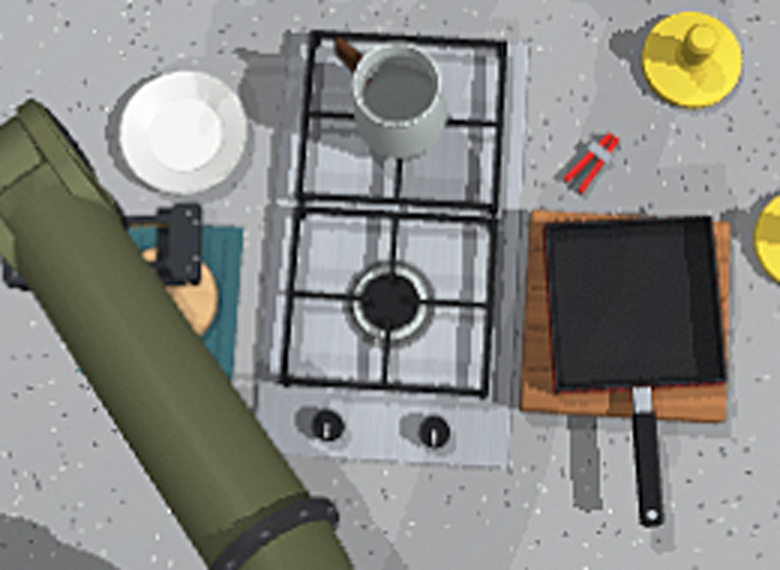

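The press is standing on the mat: in the side crop the disc spans 275–360 with its bottom at 219. The pan is unmoved. Next I'll measure the pan, frame and block precisely in an enlarged side crop.

Run:
```python
from h import *
np.set_printoptions(precision=1,suppress=True)
S=ctrl.get_image("side");T=ctrl.get_image("top")
a=np.linspace(0,2*np.pi,180)
for z in(.003,.020):
    p=proj(S,np.c_[.475+.06*np.cos(a),.2525+.06*np.sin(a),0*a+z]); p=(p-[90,60])*2.3+.65
    print(z,"L",p[:,0].min(),"R",p[:,0].max(),"bot",p[:,1].max())
def br(i): return np.clip(i.astype(float)*2.2,0,255).astype(np.uint8)
crop(br(S["img"]),165,215,285,325,6,"pics/s6.png")
crop(br(S["img"]),180,155,300,230,6,"pics/s7.png")
crop(br(T["img"]),265,180,350,265,7,"pics/t6.png")
```

```text
0.003 L 275.73560425863445 R 358.2657738392853 bot 219.17500669144815
0.02 L 275.145427269303 R 358.3645413974557 bot 209.3013626119479
```

View pics/s6.png

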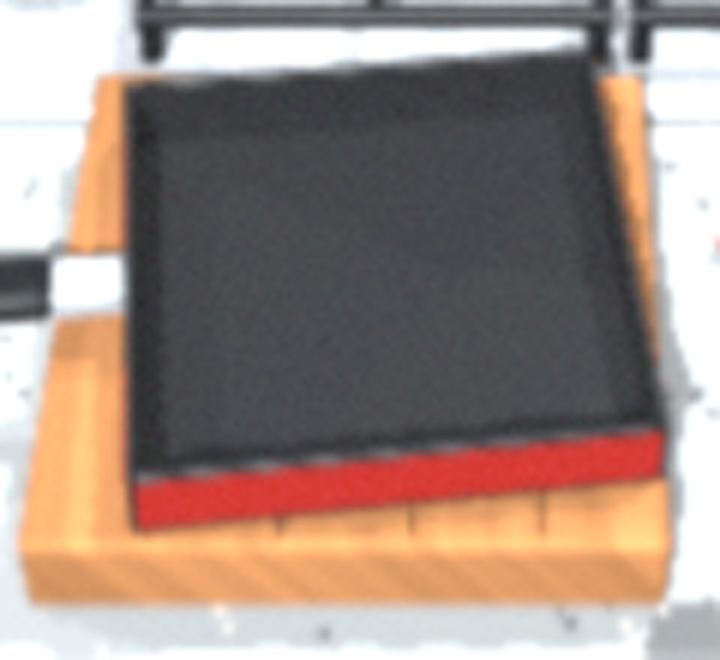

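View pics/s7.png

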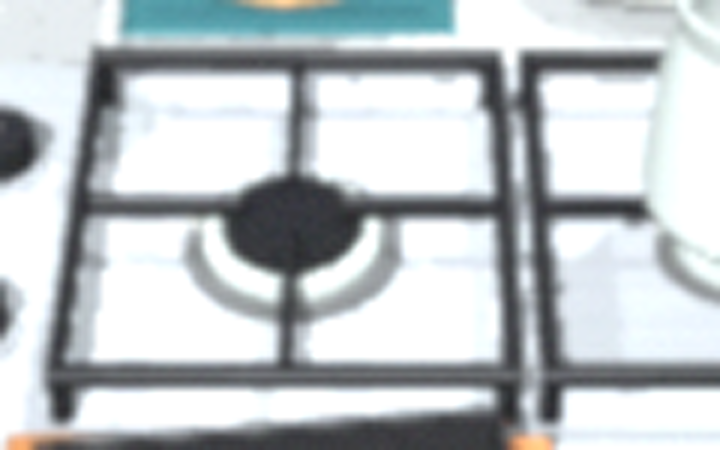

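View pics/t6.png

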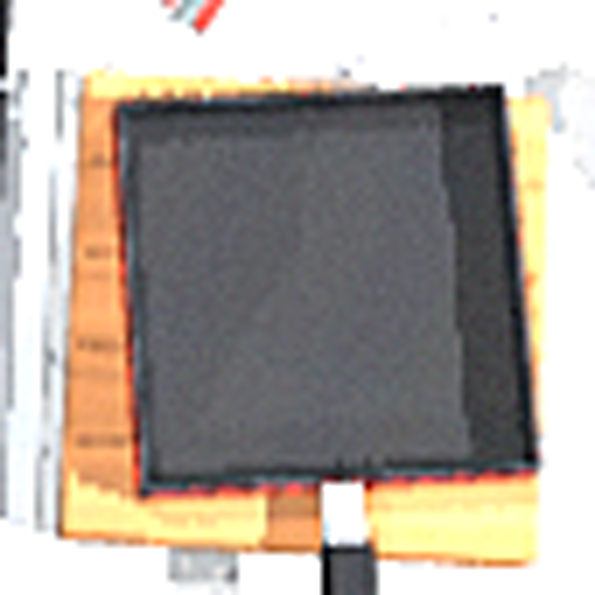

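Run:
```python
from h import *
np.set_printoptions(precision=4,suppress=True)
S=ctrl.get_image("side");T=ctrl.get_image("top")
o=lambda p,x,y,k:np.array([x,y])+(np.asarray(p,float)+.5)/k-.5
def show(n,X): print(n,X.mean(0)[:2],[round(float(np.arctan2(*(X[(i+1)%len(X)]-X[i])[[1,0]])),3) for i in range(len(X))], "len",[round(float(np.linalg.norm(X[(i+1)%len(X)]-X[i])),4) for i in range(len(X))]);print(X[:,:2].tolist())
show("pan S",plane(S,o([(127,82),(590,52),(663,432),(134,480)],165,215,6),.075))
show("pan bottom near S",plane(S,o([(663,478),(138,530)],165,215,6),.043))
show("block S",plane(S,o([(103,76),(640,76),(670,545),(22,545)],165,215,6),.043))
show("frame S",plane(S,o([(95,52),(500,52),(520,372),(50,372)],180,155,6),.04))
print("burner",plane(S,o([(292,204),(292,207)],180,155,6),.04))
show("pan T",plane(T,o([(118,101),(502,87),(537,466),(145,492)],265,180,7),.075))
show("block T",plane(T,o([(87,73),(547,97),(535,563),(60,537)],265,180,7),.043))
```

```text
pan S [ 0.4584 -0.2875] [0.028, -1.533, -3.102, 1.626] len [0.1859, 0.1856, 0.1826, 0.1877]
[[0.3611685781001752, -0.1969048846496828], [0.5470010472326667, -0.1917245244987802], [0.5540129000918043, -0.37714894927443876], [0.3715712527034827, -0.38434382259459093]]
pan bottom near S [ 0.4632 -0.3783] [-3.095, 0.047] len [0.1862, 0.1862]
[[0.5562034267420269, -0.37400054154793827], [0.3702037925601363, -0.3826592356790736]]
block S [ 0.4509 -0.2813] [-0.062, -1.64, 3.072, 1.497] len [0.2243, 0.2262, 0.2253, 0.2245]
[[0.34701689072728426, -0.16196792178745734], [0.5708715708619067, -0.17591293772871652], [0.5552724072510339, -0.4015294202171], [0.3304869867853231, -0.3858384426084713]]
frame S [ 0.4686 -0.0143] [-0.054, -1.633, 3.081, 1.51] len [0.203, 0.2287, 0.2026, 0.2272]
[[0.374200776051257, 0.10492315591711532], [0.5768877751027071, 0.09403643885274304], [0.562762958853864, -0.1341956355144236], [0.36049759390685804, -0.12184691235188505]]
burner [[ 0.4683 -0.0171  0.04  ]
 [ 0.4682 -0.0193  0.04  ]]
pan T [ 0.457  -0.2814] [-1.538, -3.095, 1.629, 0.049] len [0.1859, 0.1835, 0.1854, 0.1883]
[[0.546822747495142, -0.18405260920834243], [0.5528494220376808, -0.3698395169886712], [0.36957143260155323, -0.3783390169137451], [0.3587670371185627, -0.19323916678981445]]
block T [ 0.4478 -0.2762] [-1.629, 3.07, 1.508, -0.073] len [0.227, 0.2289, 0.2273, 0.2279]
[[0.5683348115805521, -0.17116113604205727], [0.5551217407588762, -0.39781165112878936], [0.3268319803735078, -0.3814092223965923], [0.3410041588348943, -0.15454281541835382]]
```

Request:
drive_tool:
  rows:
    - [[0.1, 0, 0, 0, 0], [0.28, 0.01, 0, 0, 40], [0.46, 0.02, 0, 0, 80], [0.64, 0.03, 0, 0, 120], [0.82, 0.03, 0, 0, 140], [0.95, 0.03, 0, 0, 140], [0.95, 0.03, 0, 0, 140]]

```text
time: 11.18
position: [0.4739, -0.0365, 0.2163]
tool_rot: [2.246, -2.194, -0.002]
ft_force: [-0.3, 0.5, 0.6]
grip_width: 0.472
```

Request:
drive_tool:
  rows:
    - [[0.1, 0, 0, 0, 140], [0.28, 0.01, 0, 0, 140], [0.46, 0.02, 0, 0, 140], [0.64, 0.03, 0, 0, 140], [0.82, 0.03, 0, 0, 140], [0.95, 0.03, 0, 0, 140], [0.95, 0.03, 0, 0, 140]]

```text
time: 12.05
position: [0.4733, -0.3203, 0.216]
tool_rot: [2.25, -2.192, -0.003]
ft_force: [0.0, 0.9, -0.6]
grip_width: 0.45
```

Run:
```python
from h import *
plan([.442,-.380,.066],np.pi/2+.045)
```

```text
pos [ 0.4733 -0.3203  0.216 ] R [[0.026, -1.0, -0.001], [-1.0, -0.026, 0.001], [-0.001, 0.001, -1.0]] jaw deg -88.5 q7 -1.05 t 12.05 F [ 0.    0.9  -0.64] g 0.45
shift [0.1966 0.1088 0.4999] spin -0.0061
```

Request:
drive_tool:
  rows:
    - [[0.1, 0.05, 0, -0.006, 140], [0.197, 0.109, 0, -0.006, 140], [0.197, 0.109, 0.1, -0.006, 140], [0.197, 0.109, 0.22, -0.006, 140], [0.197, 0.109, 0.33, -0.006, 140], [0.197, 0.109, 0.39, -0.006, 140], [0.197, 0.109, 0.39, -0.006, 140]]

```text
time: 12.92
position: [0.4432, -0.3762, 0.0992]
tool_rot: [-2.277, 2.164, 0.005]
ft_force: [0.1, 0.0, 0.1]
grip_width: 0.448
```

Run:
```python
from h import *
plan([.442,-.380,.066],np.pi/2+.045)
S=ctrl.get_image("side");P=np.array(ctrl.get_state()["position"])
im=np.clip(S["img"].astype(float)*2.2,0,255).astype(np.uint8)
crop(im,140,200,290,330,5,"pics/s8.png")
```

```text
pos [ 0.4432 -0.3762  0.0992] R [[0.051, -0.999, -0.002], [-0.999, -0.051, 0.002], [-0.002, 0.002, -1.0]] jaw deg -87.1 q7 -0.95 t 12.93 F [0.13 0.05 0.07] g 0.448
shift [0.0128 0.0043 0.1105] spin 0.0018
```

View pics/s8.png

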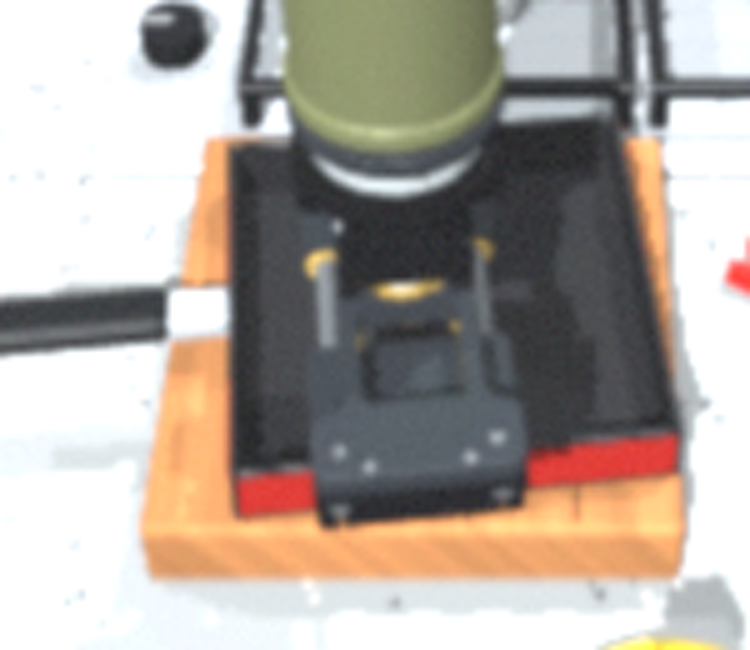

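Request:
drive_tool:
  rows:
    - [[0.012, 0.004, 0.03, 0, 140], [0.012, 0.004, 0.06, 0, 140], [0.012, 0.004, 0.09, 0, 140], [0.012, 0.004, 0.108, 0, 140], [0.012, 0.004, 0.108, 0, 140]]
  grip_force: 12

```text
time: 13.6
position: [0.4419, -0.3813, 0.0673]
tool_rot: [-2.275, 2.166, 0.002]
ft_force: [0.7, 0.3, -0.2]
grip_width: 0.451
```

Request:
drive_tool:
  rows:
    - [[0, 0, 0, 0, 170], [0, 0, 0, 0, 200], [0, 0, 0, 0, 230], [0, 0, 0, 0, 255], [0, 0, 0, 0, 255], [0, 0, 0, 0, 255]]
  grip_force: 12

```text
time: 14.35
position: [0.4425, -0.3789, 0.0681]
tool_rot: [-2.275, 2.163, 0.005]
ft_force: [-1.8, 5.3, 4.8]
grip_width: 0.047
```

Run:
```python
from h import *
plan([.452,-.110,.064])
S=ctrl.get_image("side")
im=np.clip(S["img"].astype(float)*2.2,0,255).astype(np.uint8)
crop(im,140,200,290,330,5,"pics/s9.png")
```

```text
pos [ 0.4425 -0.3789  0.0681] R [[0.05, -0.999, -0.001], [-0.999, -0.05, 0.004], [-0.004, 0.001, -1.0]] jaw deg -87.1 q7 -0.95 t 14.35 F [-1.85  5.26  4.82] g 0.047
shift [-0.8936 -0.0768  0.017 ] spin 0
```

View pics/s9.png

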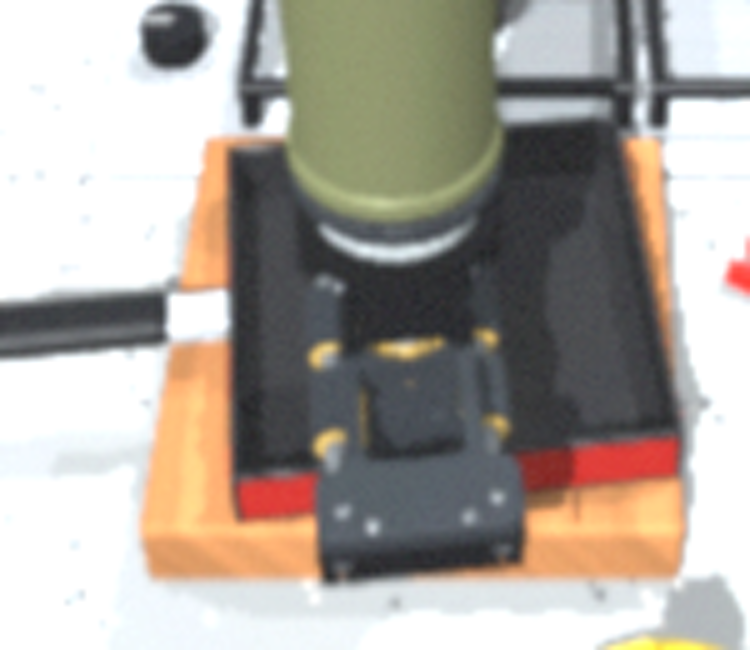

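Request:
drive_tool:
  rows:
    - [[-0.02, 0, 0, 0, 255], [-0.06, -0.005, 0, 0, 255], [-0.11, -0.01, 0, 0, 255], [-0.16, -0.014, 0, 0, 255], [-0.21, -0.018, 0, 0, 255], [-0.26, -0.022, 0, 0, 255], [-0.31, -0.027, 0, 0, 255], [-0.36, -0.031, 0, 0, 255], [-0.4, -0.034, 0, 0, 255], [-0.4, -0.034, 0, 0, 255]]
  grip_force: 20

```text
time: 15.65
position: [0.4468, -0.2585, 0.0681]
tool_rot: [-2.276, 2.163, 0.003]
ft_force: [-0.9, 3.3, 4.2]
grip_width: 0.04
```

Run:
```python
from h import *
plan([.452,-.110,.064])
S=ctrl.get_image("side")
im=np.clip(S["img"].astype(float)*2,0,255).astype(np.uint8)
crop(im,140,160,320,330,4,"pics/s10.png")
```

```text
pos [ 0.4468 -0.2585  0.0681] R [[0.051, -0.999, -0.0], [-0.999, -0.051, 0.003], [-0.003, 0.0, -1.0]] jaw deg -87.1 q7 -1.13 t 15.65 F [-0.85  3.32  4.21] g 0.04
shift [-0.4934 -0.0423  0.0149] spin 0
```

View pics/s10.png

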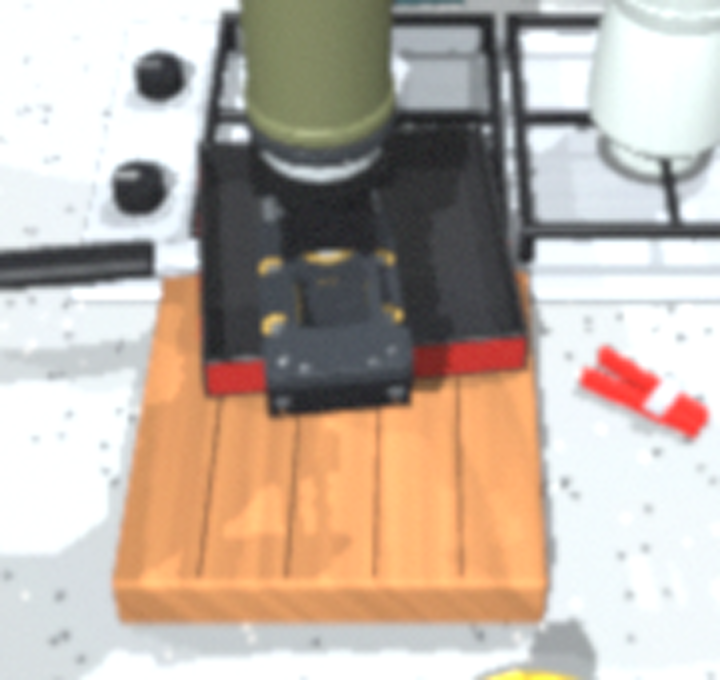

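The pan is sliding flat, its yaw is unchanged and the clip is untouched. I'll continue, lowering 3 mm along the way.

Request:
drive_tool:
  rows:
    - [[-0.02, 0, 0, 0, 255], [-0.06, -0.005, 0, 0, 255], [-0.11, -0.01, 0.002, 0, 255], [-0.16, -0.014, 0.004, 0, 255], [-0.21, -0.018, 0.006, 0, 255], [-0.26, -0.022, 0.008, 0, 255], [-0.31, -0.027, 0.01, 0, 255], [-0.36, -0.031, 0.01, 0, 255], [-0.41, -0.036, 0.01, 0, 255], [-0.46, -0.04, 0.01, 0, 255], [-0.49, -0.042, 0.01, 0, 255], [-0.49, -0.042, 0.01, 0, 255], [-0.49, -0.042, 0.01, 0, 255]]

```text
time: 17.32
position: [0.452, -0.1127, 0.065]
tool_rot: [-2.275, 2.165, 0.002]
ft_force: [-0.6, 1.6, 6.2]
grip_width: 0.043
```

Run:
```python
from h import *
plan([.452,-.110,.064])
S=ctrl.get_image("side");T=ctrl.get_image("top")
im=np.clip(S["img"].astype(float)*2,0,255).astype(np.uint8)
crop(im,140,130,320,280,4.4,"pics/s11.png")
im=np.clip(T["img"].astype(float)*2,0,255).astype(np.uint8)
crop(im,180,150,310,290,4.2,"pics/t11.png")
```

```text
pos [ 0.452  -0.1127  0.065 ] R [[0.049, -0.999, -0.0], [-0.999, -0.049, 0.002], [-0.002, 0.0, -1.0]] jaw deg -87.2 q7 -1.39 t 17.32 F [-0.64  1.61  6.23] g 0.043
shift [-0.009  -0.0004  0.0034] spin 0
```

View pics/s11.png

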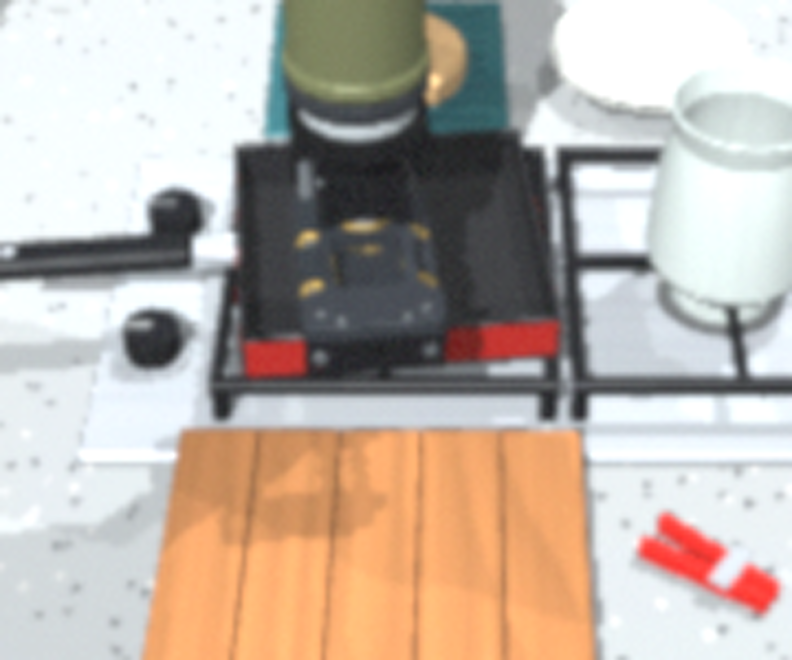

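View pics/t11.png

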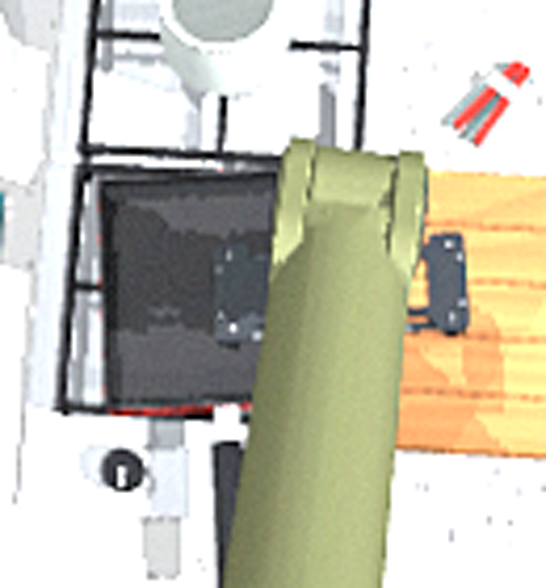

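Run:
```python
from h import *
np.set_printoptions(precision=4,suppress=True)
S=ctrl.get_image("side")
X=plane(S,np.array([140,130])+(np.array([(238,150),(515,132),(558,322),(245,345)])+.5)/4.4-.5,.072); print(X,X.mean(0))
```

```text
[[ 0.3727  0.0607  0.072 ]
 [ 0.555   0.0706  0.072 ]
 [ 0.5638 -0.1161  0.072 ]
 [ 0.3818 -0.1248  0.072 ]] [ 0.4683 -0.0274  0.072 ]
```

Request:
drive_tool:
  rows:
    - [[-0.01, 0, 0, 0, 255], [-0.02, -0.001, 0, 0, 255], [-0.028, -0.001, 0, 0, 255], [-0.028, -0.001, 0, 0, 255], [-0.028, -0.001, 0, 0, 255]]

```text
time: 18.1
position: [0.4518, -0.1066, 0.065]
tool_rot: [2.273, -2.167, 0.002]
ft_force: [0.1, -5.7, 4.1]
grip_width: 0.045
```

Request:
drive_tool:
  rows:
    - [[0, 0, 0, 0, 240], [0, 0, 0, 0, 220], [0, 0, 0, 0, 200], [0, 0, 0, 0, 180], [0, 0, 0, 0, 180], [0, 0, 0, 0, 180], [0, 0, -0.05, 0, 180], [0, 0, -0.15, 0, 180], [0, 0, -0.3, 0, 180], [0, 0, -0.45, 0, 180], [0, 0, -0.5, 0, 180], [0, 0, -0.5, 0, 180]]

```text
time: 19.6
position: [0.4524, -0.1055, 0.2162]
tool_rot: [-2.274, 2.166, -0.004]
ft_force: [-0.9, -0.6, -1.5]
grip_width: 0.295
```

Run:
```python
from h import *
plan([.475,.2525,.20],np.pi/2+.03)
S=ctrl.get_image("side");T=ctrl.get_image("top")
im=np.clip(S["img"].astype(float)*2,0,255).astype(np.uint8)
crop(im,140,130,320,280,4.4,"pics/s12.png")
im=np.clip(T["img"].astype(float)*2,0,255).astype(np.uint8)
crop(im,180,150,310,290,4.2,"pics/t12.png")
```

```text
pos [ 0.4524 -0.1055  0.2162] R [[0.049, -0.999, 0.002], [-0.999, -0.049, -0.001], [0.001, -0.002, -1.0]] jaw deg -87.2 q7 -1.32 t 19.6 F [-0.88 -0.58 -1.46] g 0.295
shift [-1.1884 -0.1335  0.0526] spin 0.006
```

View pics/s12.png

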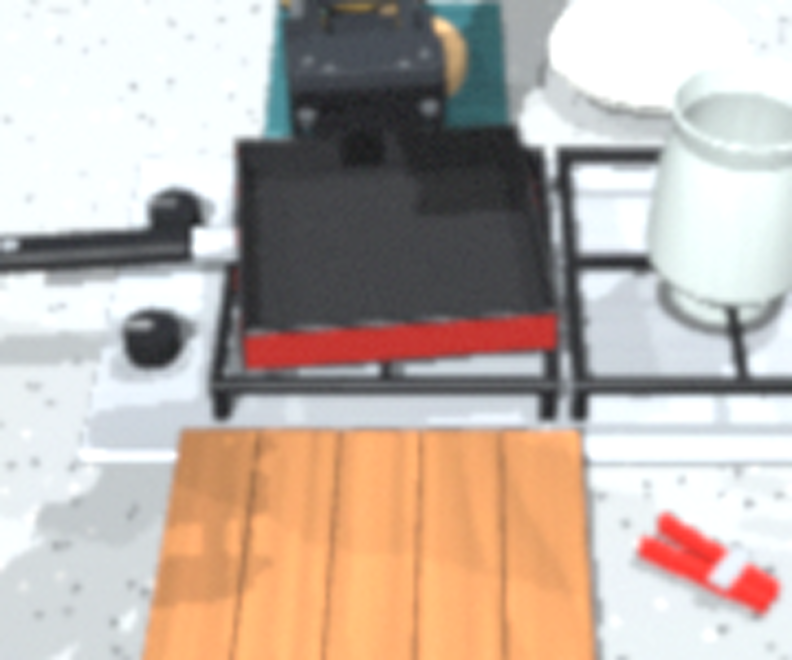

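View pics/t12.png

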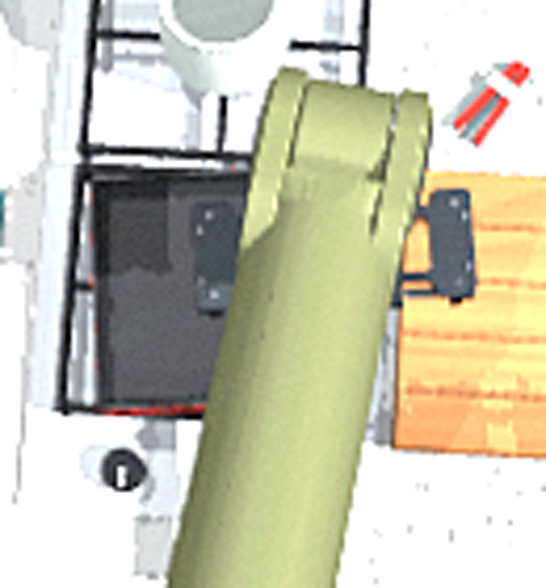

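The pan sits on the support clear of the gripper, with its near wall at side crop (244–556, 316–366). Next I'll fetch the flattener.

Request:
drive_tool:
  rows:
    - [[-0.1, -0.01, 0, 0.006, 100], [-0.28, -0.03, 0, 0.006, 0], [-0.46, -0.05, 0, 0.006, 0], [-0.64, -0.07, 0, 0.006, 0], [-0.8, -0.09, 0, 0.006, 0], [-0.9, -0.1, 0, 0.006, 0], [-0.9, -0.1, 0, 0.006, 0]]

```text
time: 20.58
position: [0.467, 0.1684, 0.2134]
tool_rot: [2.26, -2.181, -0.005]
ft_force: [0.1, -1.2, 0.4]
grip_width: 0.968
```

Run:
```python
from h import *
plan([.475,.2525,.0685],np.pi/2+.03)
S=ctrl.get_image("side");T=ctrl.get_image("top")
im=np.clip(S["img"].astype(float)*2,0,255).astype(np.uint8)
crop(im,180,140,300,230,6,"pics/s13.png")
im=np.clip(T["img"].astype(float)*2,0,255).astype(np.uint8)
crop(im,185,170,285,270,6,"pics/t13.png")
```

```text
pos [0.467  0.1684 0.2134] R [[0.036, -0.999, -0.003], [-0.999, -0.036, 0.001], [-0.001, 0.003, -1.0]] jaw deg -88.0 q7 -1.96 t 20.57 F [ 0.13 -1.22  0.4 ] g 0.968
shift [-0.2786 -0.0383  0.4831] spin 0.0018
```

View pics/s13.png

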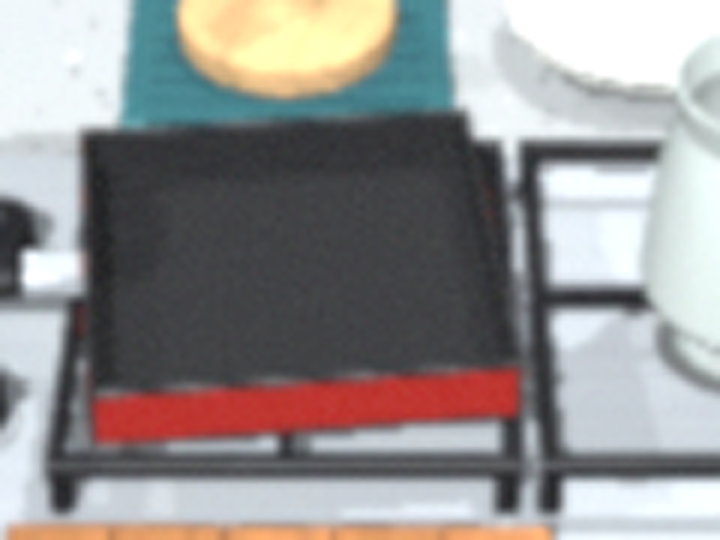

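View pics/t13.png

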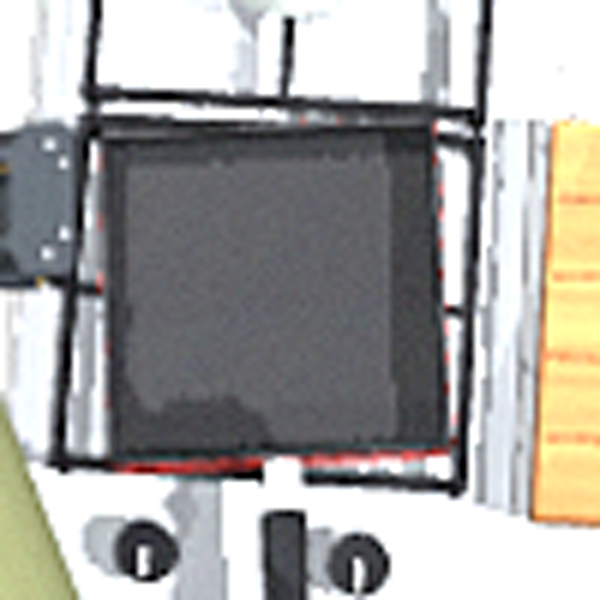

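Run:
```python
from h import *
np.set_printoptions(precision=4,suppress=True)
S=ctrl.get_image("side");T=ctrl.get_image("top")
o=lambda p,x,y,k:np.array([x,y])+(np.asarray(p,float)+.5)/k-.5
print("panT",plane(T,o([(105,138),(435,125),(448,452),(115,465)],185,170,6),.072).mean(0),"frameT",plane(T,o([(82,118),(483,135),(460,495),(52,465)],185,170,6),.04).mean(0))
print("panS",plane(S,o([(85,130),(467,113),(519,366),(95,395)],180,140,6),.072).mean(0),"frameS",plane(S,o([(95,142),(500,142),(520,462),(50,462)],180,140,6),.04).mean(0))
print("bottom edge near",plane(S,o([(518,413),(97,441)],180,140,6),.04))
```

```text
panT [ 0.4648 -0.013   0.072 ] frameT [ 0.4659 -0.0079  0.04  ]
panS [ 0.469  -0.0185  0.072 ] frameS [ 0.4686 -0.0143  0.04  ]
bottom edge near [[ 0.5651 -0.1035  0.04  ]
 [ 0.3803 -0.1101  0.04  ]]
```

Both views put the pan within about 5 mm of the frame's centre. Next is grasping the flattener.

Request:
drive_tool:
  rows:
    - [[-0.15, -0.02, 0, 0.002, 0], [-0.279, -0.038, 0, 0.002, 0], [-0.279, -0.038, 0, 0.002, 0], [-0.279, -0.038, 0.12, 0.002, 0], [-0.279, -0.038, 0.26, 0.002, 0], [-0.279, -0.038, 0.38, 0.002, 0], [-0.279, -0.038, 0.46, 0.002, 0], [-0.279, -0.038, 0.484, 0.002, 0], [-0.279, -0.038, 0.484, 0.002, 0]]
  grip_force: 20

```text
time: 21.9
position: [0.4778, 0.2485, 0.0698]
tool_rot: [2.245, -2.196, 0.001]
ft_force: [0.1, -0.8, -0.4]
grip_width: 1.001
```

Request:
drive_tool:
  rows:
    - [[0, 0, 0, 0, 80], [0, 0, 0, 0, 110], [0, 0, 0, 0, 140], [0, 0, 0, 0, 180], [0, 0, 0, 0, 180], [0, 0, 0, 0, 180], [0, 0, 0, 0, 180]]

```text
time: 22.78
position: [0.4774, 0.2502, 0.0697]
tool_rot: [-2.248, 2.194, 0.001]
ft_force: [-0.2, 1.8, 0.0]
grip_width: 0.425
```

Request:
drive_tool:
  rows:
    - [[0, 0, -0.03, 0, 180], [0, 0, -0.1, 0, 180], [0, 0, -0.2, 0, 180], [0, 0, -0.32, 0, 180], [0, 0, -0.44, 0, 180], [0, 0, -0.48, 0, 180], [0.06, 0, -0.48, 0, 180], [0.18, 0.01, -0.48, 0, 180], [0.32, 0.02, -0.48, 0, 180], [0.46, 0.03, -0.48, 0, 180], [0.6, 0.035, -0.48, 0, 180], [0.74, 0.04, -0.48, 0, 180], [0.85, 0.045, -0.48, 0, 180], [0.9, 0.045, -0.48, 0, 180], [0.9, 0.045, -0.48, 0, 180]]

```text
time: 24.65
position: [0.4701, -0.0206, 0.2134]
tool_rot: [2.246, -2.196, -0.002]
ft_force: [0.2, 0.3, -3.2]
grip_width: 0.425
```

Run:
```python
from h import *
plan([.451,-.2815,.2],np.pi/2+.03)
```

```text
pos [ 0.4701 -0.0206  0.2134] R [[0.022, -1.0, -0.001], [-1.0, -0.022, 0.001], [-0.001, 0.001, -1.0]] jaw deg -88.7 q7 -1.54 t 24.65 F [ 0.2   0.27 -3.18] g 0.425
shift [0.868  0.0832 0.0441] spin -0.0024
```

Request:
drive_tool:
  rows:
    - [[0.06, 0, 0, 0, 180], [0.18, 0.02, 0, 0, 180], [0.32, 0.03, 0, 0, 180], [0.46, 0.045, 0, 0, 180], [0.6, 0.06, 0, 0, 180], [0.74, 0.075, 0, 0, 180], [0.84, 0.083, 0, 0, 180], [0.868, 0.083, 0, 0, 180], [0.868, 0.083, 0.05, 0, 180], [0.868, 0.083, 0.14, 0, 180], [0.868, 0.083, 0.23, 0, 180], [0.868, 0.083, 0.29, 0, 180], [0.868, 0.083, 0.31, 0, 180], [0.868, 0.083, 0.31, 0, 180]]

```text
time: 26.4
position: [0.4519, -0.281, 0.1208]
tool_rot: [-2.248, 2.194, 0.0]
ft_force: [0.5, 0.2, -3.5]
grip_width: 0.426
```

Run:
```python
from h import *
plan([.451,-.2815,.1097],np.pi/2+.03)
S=ctrl.get_image("side")
im=np.clip(S["img"].astype(float)*1.6,0,255).astype(np.uint8)
crop(im,120,130,320,330,3.5,"pics/s14.png")
```

```text
pos [ 0.4519 -0.281   0.1208] R [[0.024, -1.0, 0.0], [-1.0, -0.024, 0.0], [-0.0, -0.0, -1.0]] jaw deg -88.6 q7 -1.11 t 26.4 F [ 0.55  0.22 -3.51] g 0.426
shift [0.0016 0.0031 0.0369] spin -0.0018
```

View pics/s14.png

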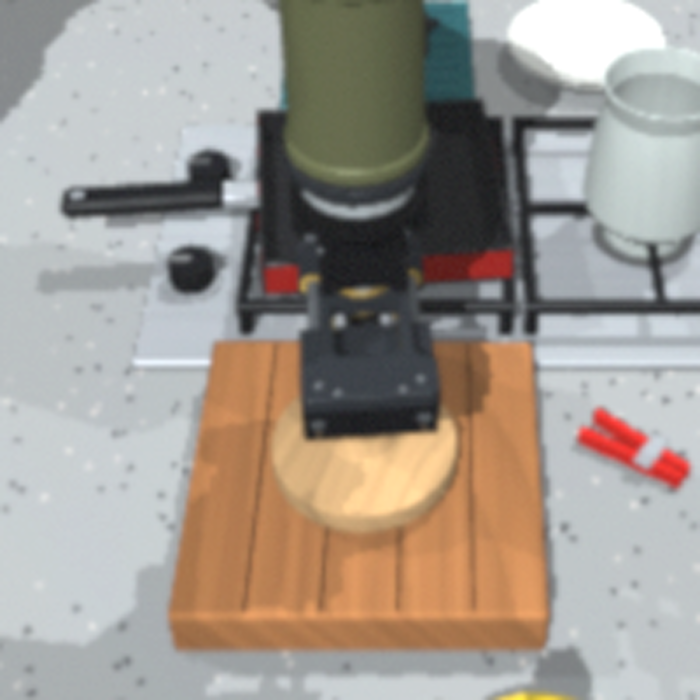

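The disc at crop (365,455) is above the middle of the block. I'll lower it about 11 mm.

Request:
drive_tool:
  rows:
    - [[0, 0, 0.01, 0, 180], [0, 0, 0.02, 0, 180], [0, 0, 0.028, 0, 180], [0, 0, 0.034, 0, 180], [0, 0, 0.036, 0, 180], [0, 0, 0.036, 0, 180]]

```text
time: 27.2
position: [0.4517, -0.2814, 0.11]
tool_rot: [2.248, -2.195, 0.0]
ft_force: [-0.6, 0.2, -3.1]
grip_width: 0.423
```

Request:
drive_tool:
  rows:
    - [[0, 0, 0.003, 0, 180], [0, 0, 0.006, 0, 180], [0, 0, 0.008, 0, 180], [0, 0, 0.008, 0, 180]]

```text
time: 27.7
position: [0.4518, -0.2815, 0.1097]
tool_rot: [2.247, -2.194, 0.001]
ft_force: [-5.4, 3.2, 10.1]
grip_width: 0.423
```

Contact at +10 N. I'll ease back 1 mm, release and rise.

Request:
drive_tool:
  rows:
    - [[0, 0, -0.004, 0, 180], [0, 0, -0.004, 0, 140], [0, 0, -0.004, 0, 100], [0, 0, -0.004, 0, 50], [0, 0, -0.004, 0, 0], [0, 0, -0.004, 0, 0], [0, 0, -0.08, 0, 0], [0, 0, -0.2, 0, 0], [0, 0, -0.35, 0, 0], [0, 0, -0.5, 0, 0], [0, 0, -0.5, 0, 0]]

```text
time: 29.08
position: [0.4537, -0.2824, 0.2617]
tool_rot: [-2.247, 2.194, -0.012]
ft_force: [-0.4, 0.5, -0.6]
grip_width: 1.0
```

Request:
drive_tool:
  rows:
    - [[0.1, 0.1, 0, 0, 0], [0.3, 0.2, 0, 0, 0], [0.5, 0.3, 0, 0, 0], [0.7, 0.3, 0, 0, 0], [0.8, 0.3, 0, 0, 0], [0.8, 0.3, 0, 0, 0], [0.8, 0.3, 0, 0, 0]]

```text
time: 29.95
position: [0.3678, -0.5221, 0.2564]
tool_rot: [-2.248, 2.193, 0.003]
ft_force: [0.3, -0.6, -0.6]
grip_width: 1.004
```

Run:
```python
from h import *
plan([.451,-.2815,.1097],np.pi/2+.03)
S=ctrl.get_image("side");T=ctrl.get_image("top")
cv2.imwrite("pics/sF.png",cv2.resize(np.clip(S["img"][90:340,100:400].astype(float)*1.5,0,255).astype(np.uint8),None,fx=2.3,fy=2.3,interpolation=cv2.INTER_CUBIC))
crop(np.clip(T["img"].astype(float)*1.3,0,255).astype(np.uint8),120,110,400,310,2.8,"pics/tF.png")
```

```text
pos [ 0.3678 -0.5221  0.2564] R [[0.025, -1.0, -0.001], [-1.0, -0.025, 0.002], [-0.002, 0.001, -1.0]] jaw deg -88.6 q7 -0.68 t 29.95 F [ 0.33 -0.63 -0.62] g 1.004
shift [-0.7936 -0.2975  0.4906] spin -0.0016
```

View pics/sF.png

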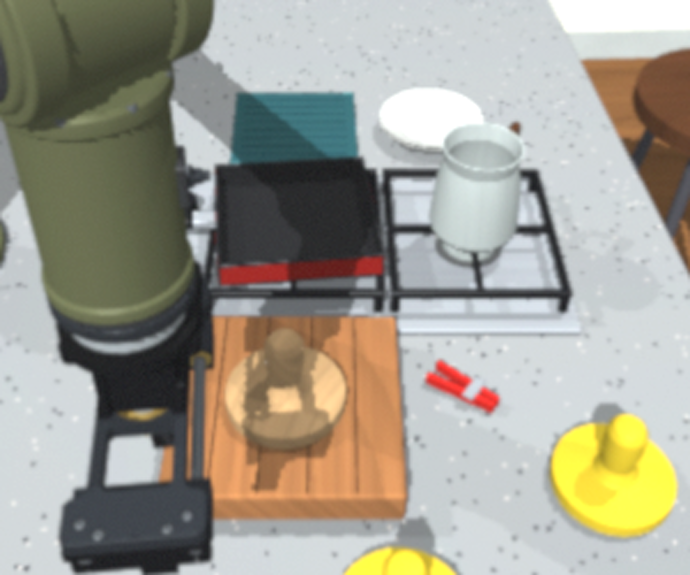

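View pics/tF.png

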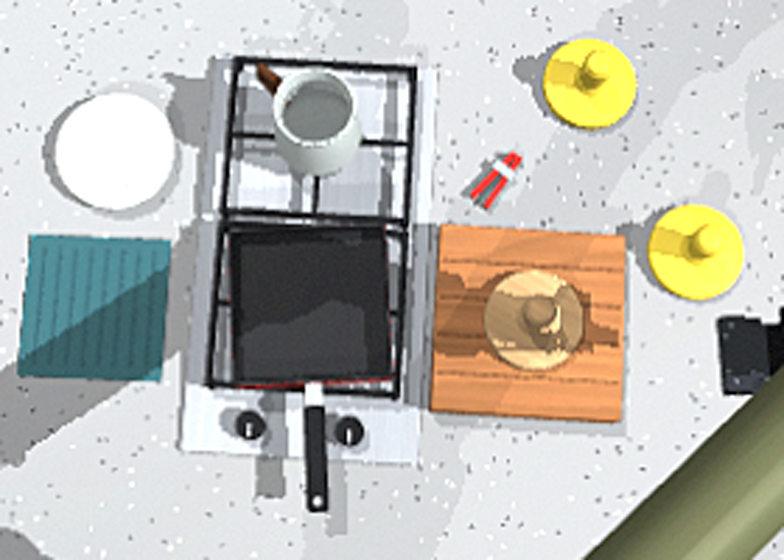

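The flattener stands in the middle of the block: disc at top crop (534,319), block centre at about (529,324). The pan is inside the front support with its handle to the front, and the pot, saucers and clip are unchanged.

```bash
python3 -c "
from bench import ctrl
print(ctrl.close_job())"
```

```text
the job is handed in; nothing more can be done
None
```

I handed the job in at about 30 s on the robot's clock, and it reported no verdict. I lifted the wooden flattener onto the mat, then slid the griddle across by its right wall onto the front burner. I then set the flattener back on the block, easing it down until the force reading showed contact.

- **Griddle:** after release, both cameras put its centre within about 5 mm of the support's centre. It looked level, with its handle to the front. Its turn is about 0.1 rad off the hob's axes, which I left.
- **Flattener:** it stands upright about 3 mm from the block's middle, judged by eye from the last top picture.
- **Bystanders:** the pot, saucers and clip look unchanged in the last pictures. I compared them only by eye.
- **Disagreement:** the top camera reads about 7 mm more in y than the side camera. The side camera matched the robot's own position when the flattener was held and again when it stood on the mat, so I trusted that one.
- **Not measured:** I judged the griddle's level and height from the pictures, not with a separate measurement.

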